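Clamp a tin in the can opener

ROBOT

A 6-joint arm with a two-finger parallel gripper is mounted at the origin on a cart in front of the work surface, level with it; the furniture and walls round the work are solid. World frame = base frame: x ahead of the robot, y to its left, z up, the work surface at z = 0. Lengths are in mm, angles in degrees, forces in N, time in s.
With the tool pointing down it reaches from about 300 to 850 mm from the base axis. Payload 4.2 kg.
Tool frame: the origin (TCP) lies between the finger pads; the fingertips stand 14 mm ahead of it and the grasp point (between the pads) lies 5 mm behind it; z points along the fingers, y is the line along which they close (so a half turn about z gives the same grasp; the last joint's range is limited). The gripper opens to 91 mm and grips with 3 to 60 N. Pads are 32 mm wide; open, the fingers measure 118 mm over their backs; the gripper's body (76 mm by 178 mm) begins 60 mm behind the grasp point.
Start: joints at [-73.797, 18.312, 89.639, -0, 72.044, -1.146], TCP at [171.464, -548.855, 227.976] pointing down, gripper open.
Joint ranges: [-177.97, 177.97], [-48.28, 115.42], [12.27, 149.76], [-77.06, 257.06], [2.81, 150.46], [-146.56, 146.56]. Speed limits (degrees/s): [147.25, 147.25, 180, 180, 180, 180].

INTERFACE

Orientations are given as [roll, pitch, yaw] about the fixed x, y, z axes, in that order (R = Rz(yaw) Ry(pitch) Rx(roll)).
In Python, from workcell import * gives the robot as it stands. The module is installed in compiled form; this text tells all that it offers.
- The arm moves only by the tool send_rows, never from a script. Its argument "deltas" is a list of rows, each a list of 2 entries, a list of its own where there are three numbers: the shift along the tool's x, y, z normalised to -1 to 1, where 1 is 0.5 m, then the turn, a rotation vector about the tool's x, y, z normalised to -1 to 1, where 1 is 0.5 rad. A call has 1 to 10 rows; each row shifts and turns the commanded pose from where the row before left it, along the tool's axes as they then stand; what a row does not reach is not made up. A row lasts 1/10 s, in which the tool goes at most 50 mm and 8.59 degrees, less where a joint would pass 70% of its speed; a pose out of reach is approached as far as the arm can. A call with a number of a shift or a turn outside -1 to 1 is refused whole. A call with a gripper value outside its range is refused whole. "grip" is the closure, from 0 (fully open) to 1 (shut), set as the call begins (left out, the last holds). The fingers move at their own pace and stop on an object; "grip_force" is the grip in N (left out, the last holds). Time passes only in rows, so rows that do not move let the fingers close. It gives the time, the measured TCP pose, the force, the opening and the grip force at its end, in the units of the state.
- state(): the state, without advancing time (a new reading comes with each control period).
- grab_frame(name): name is "scene" or "top" or "wrist"; returns the picture (480x640x3 uint8, red, green, blue); there is no depth.
- calibration(name): a dict with "mtx" (3x3 intrinsics, pixels), "D" ([k1, k2, p1, p2, k3] as OpenCV has them; the pictures are not rectified), "R" (3x3) and "t" (3): a world point X has camera coordinates R X + t. Camera axes: x right, y down, z forward; pixel columns grow to the right and rows downward; lengths in mm; the calibration is good to about 2 mm. A picture is of the moment at which its call begins: read the wrist's pose just before it. calibration takes no time and is no camera call; for the wrist camera it gives the pose at the moment of the call.
- job_done(): hands the job in; it is judged then, once.
Trained networks look in the newest picture that a camera, given by its name, has taken for a name from the list of things; names that differ only in an ending like _2 or _b are one class to them, and where a whole thing is asked for, a point or a joint stands for the part that bears it (a point fixed in the world has none). Each returns a list of dicts, best first, with "p" (0 to 1); they miss things now and then, are a little off and sometimes report something else, mostly with a low value. They report only what shows in the picture. A call takes as long as a camera call. They do not tell look-alikes from the thing itself.
- trace(camera, label): "pixels" (480x640 bool, what is visible of it) and "bbox" ([left, top, width, height] in pixels, round what is visible of it).
The state is a dict: "time_s": time; "qpos": joint angles; "qvel": joint speeds; "effort": joint torques, N m; "ee_pos": TCP position; "ee_rot": TCP orientation; "force": force on the tool from outside, world axes, zero at the start; "torque": the same for the moment, N m; "gripper_width": finger opening in mm; "gripper_force": force on a finger pad.
Only numpy, scipy, OpenCV 4.12 (cv2) and the standard library are available. Lean on these libraries where they do the work, as an engineer would, in place of code of your own. Each camera call takes 0.05 s, during which the arm holds its last target. There are 200 camera calls.

TASK

Get the tall narrow tin on the worktop ready to be opened in the electric can opener: raise the opener's lever, stand the tin on its base plate and slide it fully home against the two guide ribs so that its rim sits under the cutting wheel, then lower the lever until the wheel bears on the tin's lid. Leave the short wide tin, the jam jar and the metal bowl where they stand, and do not tip the tin over.

Things in the scene. Friction and masses are not known exactly. Their poses are not given: they have to be found in the camera images.
- opener: Grey electric can opener, fixed. Origin on the worktop; -x is its front (towards the robot), +y its left seen from the robot. Base plate x -95 to +70, y +-60, top z=12 mm. Tower x 8 to 70, y +-48, top z=169. Two dark upright guide ribs on the tower's front at y=+-20, z 12 to 76, foremost line x=-6. Nothing stands beside the tin's place.
- lever (a joint): Lever angle (rad) about the opener's x axis. 0 = lower stop (grip 18 deg below level), 1.15 = upper stop (48 deg above); grows as the grip end, on the +y side, rises. The cutting wheel is fixed to the lever 28 mm from the pivot. It meets the lid of a seated tin at about 0.25; above 0.8 it is well clear. Stays where left; about 2 N at the grip moves it.
- lever_grip (a point): Middle of the lever's black grip, 120 mm from the pivot. The grip is a bar 64 mm long, 14 mm thick along the opener's x, 17 mm high, beyond the tower's side, free all round; it swings in the plane x = -1 mm of the opener. Axes: the opener's, turned by the joint value about x.
- lever_hinge (a point): Point on the lever's pivot axis, in the plane in which the grip swings; 107 mm above the worktop, 26 mm to the opener's -y side. Axes as the opener's.
- cutter (a point): Centre of the cutting wheel (steel disc, 21 mm across, 3 mm thick, axis along the opener's x) on the lever. When clamped its lowest edge rests on the tin's lid just inside the rim by the tower, the centre 10.5 mm above the lid.
- seat (a point): Where the centre of the tin's underside belongs when the tin is home against both guide ribs: on the base plate's top (12 mm above the worktop), 28 mm in front of the opener's origin. Axes as the opener's.
- tin: The tall narrow tin, closed, upright, 57 mm diameter, 72 mm high, about 0.18 kg. Origin: centre of its underside, z up. It stands on the worktop (a similar tin on the window sill is not meant).
- wide_tin: Short wide tin, 75 mm diameter, 58 mm high, to be left alone. Origin: centre of the underside.
- jam_jar: Jam jar with a lid, 71 mm across, 110 mm high, to be left alone. Origin: centre of the underside.
- metal_bowl: Small footed metal bowl, about 141 mm across, 168 mm over its handles, 56 mm high, to be left alone. Origin: centre of the underside.
Mind the look-alikes: they are no part of the job. Leave any blue or green look-alike of the tin alone.

How it is judged:
By the outcome, as a careful person would: the job done as asked, in the order asked, and still so for the second after the job is handed in, with the robot touching nothing.
It also fails if it takes over 72 s, if anything falls off the work surface, if the arm or the gripper's body presses on something with over 40 N, if the wrist force passes 120 N, or if a joint passes its speed limit or range.

## Working session

There is one attempt and no reset: what is moved stays moved. The work goes in short steps, Python scripts to look and compute and a tool call to move; the robot and the scene stay as the last step left them, time stands still between calls to the robot, and variables do not carry over. Pictures are saved under pics/ and viewed, at most 10 in all, crops included, and the job is handed in when it is done.

Besides the shell and the picture viewer there is one more tool, called after "Call:" as a command line: name --argument value ..., lists and objects as JSON in quotes. send_rows: Moves the arm, as the interface text tells. Scaled input: -1 to 1 covers 0.5 m each way for a shift and 0.5 rad each way for a turn. Its arguments: {"type":"object","properties":{"deltas":{"type":"array","items":{"type":"array"}},"grip":{"type":"number"},"grip_force":{"type":"number"}},"required":["deltas"]}

```bash
mkdir -p pics; cat > h.py <<'E'
from workcell import *
import numpy as np, cv2
def ray(c,u,v):
    k=calibration(c);R=np.array(k['R']);t=np.array(k['t']).ravel()
    p=cv2.undistortPoints(np.array([[[u,v]]],float),np.array(k['mtx']),np.array(k['D'])).ravel()
    return -R.T@t, R.T@np.array([p[0],p[1],1])
def onz(c,u,v,z):
    o,d=ray(c,u,v); return o+d*(z-o[2])/d[2]
def proj(c,X):
    k=calibration(c)
    return cv2.projectPoints(np.array(X,float).reshape(-1,1,3),cv2.Rodrigues(np.array(k['R']))[0],np.array(k['t'],float),np.array(k['mtx']),np.array(k['D']))[0].reshape(-1,2)
E
python3 - <<'E'
from h import *
s=state();print(s)
for c in("scene","top"):
    cv2.imwrite(f'pics/{c}0.png',grab_frame(c)[:,:,::-1])
    o,d=ray(c,320,240);print(c,o,d)
    for l in("tin","opener","lever_grip","cutter","wide_tin","jam_jar","metal_bowl"):
        for r in trace(c,l)[:3]: print(l,round(r['p'],2),r['bbox'])
E
```

```text
{'time_s': 0.0, 'qpos': array([-7.37955146e+01,  1.83503154e+01,  8.97067492e+01, -1.59497147e-03,
        7.20454024e+01, -1.14654707e+00]), 'qvel': array([-5.96247791e-02, -4.88615445e-05,  1.84156321e-02, -3.15324712e-02,
       -3.13314589e-03, -1.83514858e-02]), 'effort': array([ 1.29914042e-03, -4.12458837e+01, -2.31972009e+01,  7.28233578e-02,
        4.57490806e-02, -1.36826002e-04]), 'ee_pos': array([ 171.32776101, -548.36342937,  227.1312436 ]), 'ee_rot': array([-1.79897523e+02, -5.34218602e-04,  1.73515250e+01]), 'force': array([-0.10276614,  0.29633608,  0.87108594]), 'torque': array([ 0.01582751,  0.03984959, -0.01242489]), 'gripper_force': 0.0, 'gripper_width': 91.3210973991911}
scene [-170.76552722  159.40952617 1247.84740981] [ 0.54571047 -0.06748184 -0.83533777]
tin 0.69 [235.6, 294.5, 28.9, 35.4]
tin 0.65 [280.0, 288.8, 24.3, 35.8]
tin 0.64 [188.1, 287.6, 32.4, 36.9]
opener 0.67 [292.8, 187.1, 71.7, 94.4]
lever_grip 0.9 [293.5, 218.3, 55.4, 25.2]
cutter 0.9 [295.7, 216.6, 52.9, 26.6]
wide_tin 0.9 [202.2, 250.0, 38.1, 36.9]
jam_jar 0.73 [411.4, 266.9, 36.6, 43.3]
metal_bowl 0.88 [376.0, 162.3, 58.1, 39.9]
top [ 531.06053519   69.83169658 1346.95809061] [ 0.07147187 -0.00155873 -0.99756951]
tin 0.97 [253.0, 267.1, 29.3, 25.8]
tin 0.87 [180.5, 293.5, 30.6, 26.8]
tin 0.73 [269.9, 305.9, 24.6, 27.7]
opener 0.69 [295.1, 203.8, 75.0, 81.2]
lever_grip 0.67 [291.4, 235.2, 66.6, 15.8]
cutter 0.66 [293.8, 236.9, 61.4, 15.2]
wide_tin 0.84 [195.3, 243.3, 37.1, 32.3]
jam_jar 0.75 [402.4, 306.7, 39.8, 33.2]
metal_bowl 0.64 [398.2, 157.2, 66.9, 54.5]
metal_bowl 0.32 [194.2, 245.2, 37.8, 31.5]
```

View pics/scene0.png

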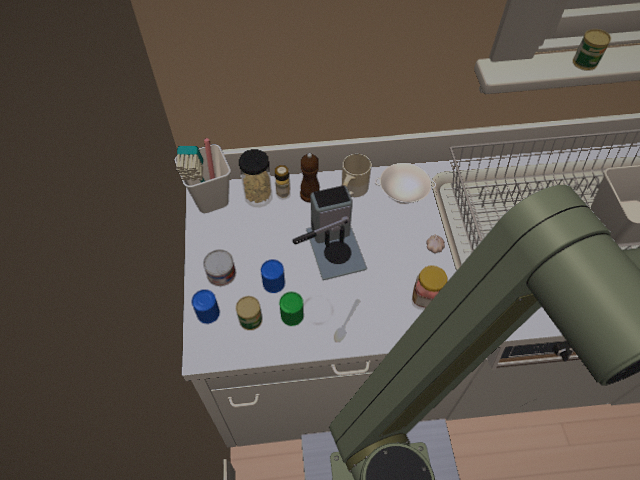

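View pics/top0.png

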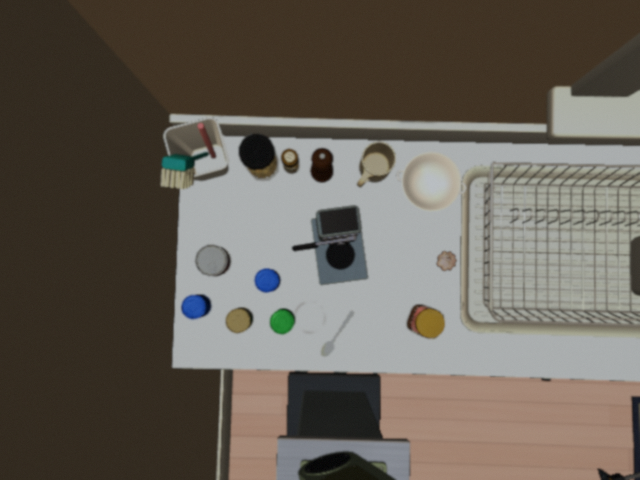

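The top view shows the tan-lidded tin at (239,321). Blue look-alikes are at (267,280) and (195,306), and the green one is at (282,321). The opener is at about (340,245), with its lever grip at (304,247).

```bash
python3 - <<'E'
from h import *
print('lid',onz('top',239,320.5,72),onz('scene',248.5,306,72))
for n,uv in dict(bowl=(432,181),jar=(430,323),wide=(212,260),blue=(267,280),blue2=(195,306),green=(282,321)).items(): print(n,onz('top',*uv,60).round())
a=cv2.imread('pics/top0.png')[195:295,275:375];b=cv2.imread('pics/scene0.png')[180:280,280:380]
cv2.imwrite('pics/c.png',np.hstack([cv2.resize(i,(400,400),interpolation=cv2.INTER_CUBIC) for i in(a,b)]))
k=calibration('wrist');R=np.array(k['R']);s=state()
print('wristcam',-R.T@np.array(k['t']).ravel()-s['ee_pos'],R,k['mtx'])
E
```

```text
lid [431.47344047 249.10792105  72.        ] [432.63912422 251.99929688  72.        ]
bowl [ 770. -193.   60.]
jar [ 437. -193.   60.]
wide [569. 319.  60.]
blue [526. 189.  60.]
blue2 [461. 354.  60.]
green [432. 151.  60.]
wristcam [ 70.2579223   22.69364491 157.46488504] [[ 2.98199118e-01 -9.54503613e-01  3.73444918e-04]
 [-9.20804181e-01 -2.87567898e-01  2.63485035e-01]
 [-2.51390027e-01 -7.89148747e-02 -9.64663411e-01]] [[384.27689977   0.         315.88173516]
 [  0.         384.27689977 246.25133835]
 [  0.           0.           1.        ]]
```

View pics/c.png

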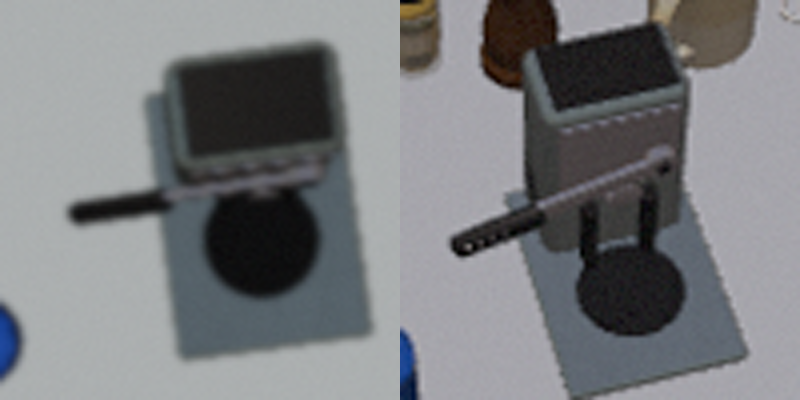

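The crop shows the base plate corners clearly, with the lever low and its grip tip at about (70,212) in the left panel. I'll fit the opener's pose to these points.

```bash
cat > fit.py <<'E'
from h import *
from scipy.optimize import least_squares
def pts(p,L):
    x,y,w,a=p;c,s=np.cos(w),np.sin(w);L=np.array([l(a) if callable(l) else l for l in L],float)
    return np.c_[x+c*L[:,0]-s*L[:,1],y+s*L[:,0]+c*L[:,1],L[:,2]]
def lev(r,off=0,x=-1): return lambda a:(x,-26+r*np.cos(a-np.pi/10)-off*np.sin(a-np.pi/10),107+r*np.sin(a-np.pi/10)+off*np.cos(a-np.pi/10))
E
python3 - <<'E'
from fit import *
A=[(-95,60,12),(-95,-60,12),(70,60,12),lev(152),(-28,0,12)]
B=A[:4]+[(-28,0,12)]
ua=(np.array([(180,357),(372,333),(147,95),(70,212),(262,240)])+.5)/4-.5+[275,195]
ub=(np.array([(172,398),(347,355),(104,192),(52,246),(230,289)])+.5)/4-.5+[280,180]
f=lambda p:np.r_[(proj('top',pts(p,A))-ua).ravel(),(proj('scene',pts(p,B))-ub).ravel()]
r=least_squares(f,[600,60,0,.3],x_scale=[10,10,.1,.1],loss='soft_l1')
print(r.x,np.degrees(r.x[2]));print(f(r.x).reshape(-1,2).round(1))
print(pts(r.x,[(-28,0,12),lev(120),(-1,-26,107)]).round(1))
E
```

```text
[ 6.21712205e+02  2.18246292e+01  1.47367564e-01 -7.64586224e-02] 8.44353945266089
[[-0.6  0.4]
 [ 0.4  0.5]
 [-0.5 -1.3]
 [-0.7  0.1]
 [ 0.  -0.7]
 [-0.3 -0.3]
 [ 1.1 -0.1]
 [ 0.7 -0.5]
 [-0.4  4.3]
 [ 0.7  0.1]]
[[594.   17.7  12. ]
 [608.2 105.7  61.3]
 [624.5  -4.  107. ]]
```

```bash
cat > mv.py <<'E'
from h import *
from scipy.spatial.transform import Rotation as Ro
import sys,json
def tgt(yaw,tilt): return Ro.from_euler('xyz',[180,0,yaw],degrees=True)*Ro.from_euler('y',tilt,degrees=True)
def rows(pos,R,n,p0=None,R0=None):
    s=state(); p0=s['ee_pos'] if p0 is None else np.array(p0,float)
    R0=Ro.from_euler('xyz',s['ee_rot'],degrees=True) if R0 is None else R0
    rv=(R0.inv()*R).as_rotvec()/n; d=(np.array(pos,float)-p0)/n; o=[]
    for i in range(n):
        Ri=R0*Ro.from_rotvec(rv*i)
        o.append([(Ri.inv().apply(d)/500).round(4).tolist(),(rv/.5).round(3).tolist()])
    return o
def show(pos,R,n,p0=None,R0=None):
    o=rows(pos,R,n,p0,R0); d=np.array(o)
    print(n,'x',json.dumps(o[0])) if np.ptp(d,axis=0).max()<.0003 else print(json.dumps(o))
E
python3 - <<'E'
from mv import *
R0=tgt(17.35,0)
show([360,-130,235],R0,10)
show([440,50,235],tgt(8.4,45),8,[360,-130,235],R0)
E
```

```text
10 x [[0.061, -0.0687, -0.0014], [0.0, -0.0, -0.0]]
[[[0.0325, -0.037, -0.0], [-0.015, 0.196, 0.037]], [[0.0317, -0.0376, 0.0029], [-0.015, 0.196, 0.037]], [[0.0306, -0.0382, 0.0056], [-0.015, 0.196, 0.037]], [[0.0292, -0.0388, 0.0083], [-0.015, 0.196, 0.037]], [[0.0275, -0.0394, 0.0107], [-0.015, 0.196, 0.037]], [[0.0256, -0.04, 0.013], [-0.015, 0.196, 0.037]], [[0.0235, -0.0406, 0.0151], [-0.015, 0.196, 0.037]], [[0.0212, -0.0411, 0.017], [-0.015, 0.196, 0.037]]]
```

Call:
send_rows --deltas '[[[0.061,-0.0687,-0.0014],[0,0,0]],[[0.061,-0.0687,-0.0014],[0,0,0]],[[0.061,-0.0687,-0.0014],[0,0,0]],[[0.061,-0.0687,-0.0014],[0,0,0]],[[0.061,-0.0687,-0.0014],[0,0,0]],[[0.061,-0.0687,-0.0014],[0,0,0]],[[0.061,-0.0687,-0.0014],[0,0,0]],[[0.061,-0.0687,-0.0014],[0,0,0]],[[0.061,-0.0687,-0.0014],[0,0,0]],[[0.061,-0.0687,-0.0014],[0,0,0]]]' --grip 1

```text
time_s: 1.8
ee_pos: [360.6, -128.3, 235.3]
ee_rot: [179.9, -0.1, 17.3]
force: [0.7, -0.1, 0.5]
gripper_width: 14.1
gripper_force: 0.0
```

Call:
send_rows --deltas '[[[0.0325,-0.037,0],[-0.015,0.196,0.037]],[[0.0317,-0.0376,0.0029],[-0.015,0.196,0.037]],[[0.0306,-0.0382,0.0056],[-0.015,0.196,0.037]],[[0.0292,-0.0388,0.0083],[-0.015,0.196,0.037]],[[0.0275,-0.0394,0.0107],[-0.015,0.196,0.037]],[[0.0256,-0.04,0.013],[-0.015,0.196,0.037]],[[0.0235,-0.0406,0.0151],[-0.015,0.196,0.037]],[[0.0212,-0.0411,0.017],[-0.015,0.196,0.037]],[[0,0,0],[0,0,0]],[[0,0,0],[0,0,0]]]'

```text
time_s: 2.8
ee_pos: [439.9, 50.5, 235.2]
ee_rot: [-179.9, -44.9, 8.5]
force: [0.6, -0.5, -0.2]
gripper_width: 0.7
gripper_force: 0.0
```

```bash
python3 - <<'E'
from mv import *
s=state();print(s['time_s'],s['ee_pos'],s['ee_rot'],s['gripper_width'],s['force'])
cv2.imwrite('pics/w1.png',grab_frame('wrist')[:,:,::-1])
for l in("tin","opener","lever_grip","cutter"):
    for r in trace('wrist',l)[:4]: print(l,round(r['p'],2),r['bbox'])
E
```

```text
2.8 [439.94591134  50.50204028 235.15343199] [-179.93573561  -44.9450603     8.51128224] 0.660228848853322 [ 0.59208214 -0.49538131 -0.20278821]
tin 0.91 [49.3, 321.7, 93.4, 73.6]
tin 0.73 [154.0, 241.7, 76.5, 78.9]
tin 0.71 [1.9, 277.7, 63.3, 48.4]
opener 0.77 [258.7, 90.3, 175.7, 225.4]
lever_grip 0.63 [259.8, 176.6, 148.4, 43.9]
cutter 0.79 [260.4, 173.2, 151.3, 44.0]
```

View pics/w1.png

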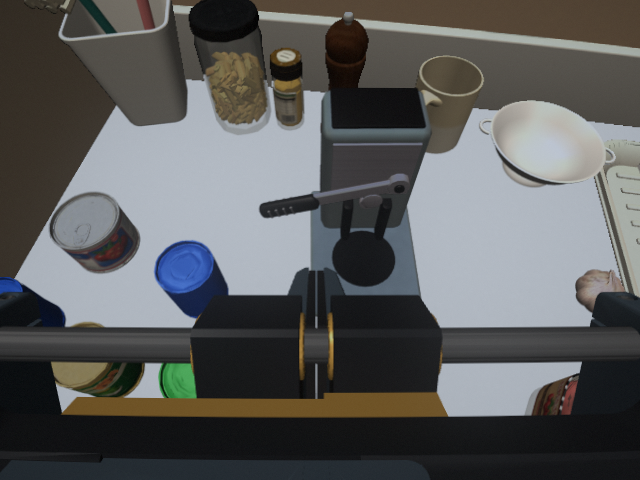

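The wrist view shows the lever nearly down: grip tip at (261,209), pivot at (400,184), ribs at x=346 and 383, seat disc centred at (364,258). The tan tin is partly hidden at (95,360).

```bash
cat >> fit.py <<'E'
A=[(-95,60,12),(-95,-60,12),(70,60,12),lev(152),(-28,0,12)]
ua=(np.array([(180,357),(372,333),(147,95),(70,212),(262,240)])+.5)/4-.5+[275,195]
ub=(np.array([(172,398),(347,355),(104,192),(52,246),(230,289)])+.5)/4-.5+[280,180]
W=[lev(152),lev(88),(-4,-26,107),(-28,0,12),(8,48,166),(8,-48,166)]
uw=np.array([(261,209),(318,199),(400,184),(364,258),(322,139),(428,135)],float)
E
python3 - <<'E'
from fit import *
c=calibration('wrist');np.save('wc.npy',c,allow_pickle=True)
f=lambda p:np.r_[(proj('top',pts(p,A))-ua).ravel(),(proj('scene',pts(p,A))-ub).ravel(),(proj('wrist',pts(p,W))-uw).ravel()]
r=least_squares(f,[620,20,.14,.1],x_scale=[10,10,.1,.1],loss='soft_l1')
print(r.x,np.degrees(r.x[2]));print(f(r.x).reshape(-1,2).round(1))
print(pts(r.x,[(-28,0,12),lev(120),(-1,-26,107)]).round(1))
# tin lid via trace
for cam in('top','scene'):
    grab_frame(cam)
    for q in trace(cam,'tin'):
        m=q['pixels'];v,u=np.nonzero(m); print(cam,q['p'],q['bbox'],u.mean(),v.mean())
E
```

```text
[6.22653670e+02 2.11802653e+01 1.46728269e-01 5.63838997e-02] 8.406910575629986
[[-0.4  0. ]
 [ 0.7  0.1]
 [-0.2 -1.7]
 [-3.6 -0.5]
 [ 0.3 -1. ]
 [-0.1 -0.7]
 [ 1.3 -0.4]
 [ 0.9 -0.9]
 [-2.9  0.4]
 [ 0.8 -0.2]
 [-8.1  1.2]
 [-6.5  1.8]
 [-0.3  5.3]
 [-0.3 -0.2]
 [ 1.7 -4.5]
 [ 8.9 -0.3]]
[[595.   17.1  12. ]
 [608.5 110.1  76.4]
 [625.5  -4.7 107. ]]
top 0.95 [180.5, 292.6, 32.0, 27.2] 195.33163265306123 305.65646258503403
top 0.86 [225.2, 306.1, 32.4, 27.1] 239.2866894197952 319.69795221843003
top 0.74 [269.5, 305.2, 23.7, 28.3] 282.34914611005695 320.8728652751423
top 0.56 [257.6, 268.4, 22.2, 23.5] 267.28025477707007 279.9511677282378
top 0.55 [295.2, 204.8, 73.3, 80.1] 338.00882352941176 245.09358288770053
scene 0.85 [279.8, 290.7, 20.8, 34.0] 291.27785419532324 307.85006877579093
scene 0.8 [191.9, 288.6, 25.3, 35.3] 205.1920438957476 305.997256515775
scene 0.64 [260.7, 259.8, 25.0, 34.3] 272.7496251874063 275.54122938530736
scene 0.63 [233.2, 297.0, 32.0, 31.6] 249.0028653295129 311.92836676217763
```

```bash
cat >> fit.py <<'E'
OP=np.array([622.7,21.2]);YW=0.1467
ex=np.array([np.cos(YW),np.sin(YW),0]);ey=np.array([-np.sin(YW),np.cos(YW),0]);O=np.r_[OP,0]
def w(x,y,z): return O+ex*x+ey*y+np.array([0,0,z])
def onx(c,u,v,x=-1):
    o,d=ray(c,u,v);k=(x-(o-O)@ex)/(d@ex);P=o+d*k-O;return np.array([P@ex,P@ey,P[2]])
E
python3 - <<'E'
from fit import *
for u,v in [(261,209),(318,199),(290,204),(400,184)]: print(onx('wrist',u,v,-1).round(1),onx('wrist',u,v,-8).round(1))
print('scene',onx('scene',*ub[3]).round(1),'top',onx('top',*ua[3]).round(1))
print('tin',onz('top',239.3,319.7,45),onz('scene',249,311.9,40),onz('top',195.3,305.7,45),onz('top',282.3,320.9,45))
E
```

```text
[ -1.  113.   68.6] [ -8.  111.2  78.5]
[-1.  53.1 85.9] [-8.  53.2 95.2]
[-1.  82.  77.4] [-8.  81.2 87. ]
[ -1.  -25.4 109.8] [ -8.  -23.  118.4]
scene [ -1.  113.5  66.9] top [ -1.  114.2  33.2]
tin [431.24750988 252.27231067  45.        ] [433.29494306 254.01564637  40.        ] [461.39251203 356.46074102  45.        ] [430.99948937 151.25122143  45.        ]
```

```bash
python3 - <<'E'
from mv import *
from fit import w,YW
R=tgt(np.degrees(YW),35);a=w(-50,70,140);b=w(-50,70,58);c=w(-20,70,58);d=w(-20,70,165)
show(a,R,6);show(b,R,4,a,R);show(c,R,3,b,R);show(d,R,10,c,R);print(a,b,c)
E
```

```text
[[[0.0073, -0.0051, 0.0522], [-0.0, -0.058, -0.0]], [[0.0088, -0.0051, 0.052], [-0.0, -0.058, -0.0]], [[0.0103, -0.0051, 0.0517], [-0.0, -0.058, -0.0]], [[0.0118, -0.0051, 0.0514], [-0.0, -0.058, -0.0]], [[0.0133, -0.0051, 0.051], [-0.0, -0.058, -0.0]], [[0.0148, -0.0051, 0.0506], [-0.0, -0.058, -0.0]]]
4 x [[-0.0235, -0.0, 0.0336], [0.0, 0.0, 0.0]]
3 x [[0.0164, -0.0, 0.0115], [0.0, 0.0, 0.0]]
10 x [[0.0123, 0.0, -0.0175], [0.0, 0.0, 0.0]]
[563.00485144  83.13939972 140.        ] [563.00485144  83.13939972  58.        ] [592.68261661  87.52463113  58.        ]
```

Call:
send_rows --deltas '[[[0.0073,-0.0051,0.0522],[0,-0.058,0]],[[0.0088,-0.0051,0.052],[0,-0.058,0]],[[0.0103,-0.0051,0.0517],[0,-0.058,0]],[[0.0118,-0.0051,0.0514],[0,-0.058,0]],[[0.0133,-0.0051,0.051],[0,-0.058,0]],[[0.0148,-0.0051,0.0506],[0,-0.058,0]],[[0,0,0],[0,0,0]]]'

```text
time_s: 3.95
ee_pos: [565.3, 84.1, 138.5]
ee_rot: [-179.9, -35.0, 8.4]
force: [0.4, 0.9, 1.2]
gripper_width: 0.5
gripper_force: 0.0
```

Call:
send_rows --deltas '[[[-0.0235,0,0.0336],[0,0,0]],[[-0.0235,0,0.0336],[0,0,0]],[[-0.0235,0,0.0336],[0,0,0]],[[-0.0235,0,0.0336],[0,0,0]],[[0,0,0],[0,0,0]],[[0.0164,0,0.0115],[0,0,0]],[[0.0164,0,0.0115],[0,0,0]],[[0.0164,0,0.0115],[0,0,0]],[[0,0,0],[0,0,0]]]'

```text
time_s: 4.85
ee_pos: [583.2, 85.7, 85.7]
ee_rot: [-179.0, -33.1, 8.3]
force: [-33.7, -12.8, 17.3]
gripper_width: 0.5
gripper_force: 20.3
```

```bash
python3 - <<'E'
from mv import *
s=state();print(s['time_s'],s['ee_pos'],s['ee_rot'],s['force'])
i=grab_frame('wrist')[60:400,160:560,::-1];j=grab_frame('scene')[180:280,270:370,::-1]
cv2.imwrite('pics/w2.png',np.hstack([i,cv2.resize(j,(340,340),interpolation=2)]))
E
```

```text
4.85 [583.23665986  85.71298548  85.72938207] [-178.9525047   -33.10624191    8.30109039] [-33.71048311 -12.78235233  17.32165778]
```

View pics/w2.png

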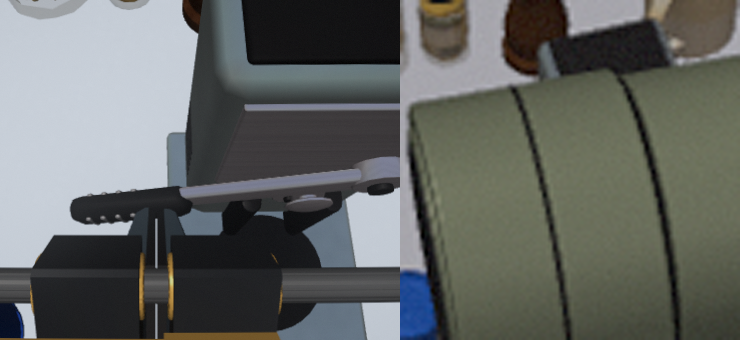

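The fingertips are pressed against the front of the grip, at z=86 instead of 58, so something stopped the descent. I'll back off and check.

Call:
send_rows --deltas '[[[-0.02,0,-0.015],[0,0,0]],[[-0.02,0,-0.015],[0,0,0]],[[0.01,0,-0.03],[0,0,0]],[[0,0,0],[0,0,0]]]'

```text
time_s: 5.35
ee_pos: [566.8, 82.8, 104.0]
ee_rot: [-179.2, -34.4, 8.5]
force: [0.4, 0.4, 0.4]
gripper_width: 0.5
gripper_force: 0.0
```

```bash
python3 - <<'E'
from mv import *
s=state();print(s['time_s'],s['ee_pos'],s['ee_rot'],s['force'],s['qpos'])
i=grab_frame('wrist')[:,:,::-1];j=grab_frame('scene')[150:350,170:370,::-1]
cv2.imwrite('pics/w3.png',np.hstack([cv2.resize(i,(400,300),interpolation=3),cv2.resize(j,(400,400),interpolation=2)[50:350]]))
grab_frame('top')
for l in('tin','wide_tin','opener'):
  for q in trace('top',l):
    v,u=np.nonzero(q['pixels']); print(l,q['p'],u.mean(),v.mean())
E
```

```text
5.35 [566.82219309  82.84811045 104.03193174] [-179.22976189  -34.40188496    8.53493929] [0.35770962 0.42446518 0.41206314] [  5.89569219  14.90360971 126.77526274  29.64670326   4.57352621
  58.25270815]
tin 0.87 238.80884955752214 319.5504424778761
tin 0.68 195.2414383561644 305.9486301369863
tin 0.66 282.43589743589746 321.138067061144
wide_tin 0.58 212.45945945945945 260.05405405405406
opener 0.68 338.3467716535433 239.62834645669292
```

View pics/w3.png

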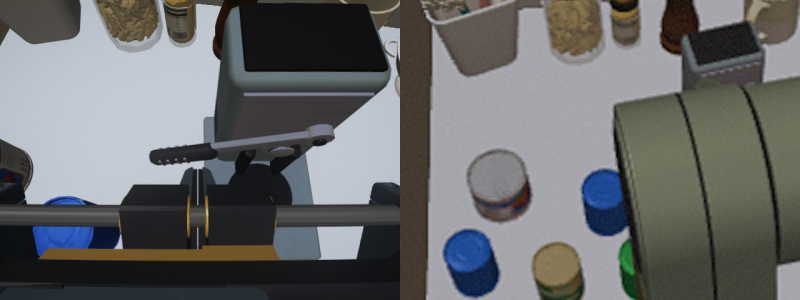

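The blue tin was not touched. The real cause is joint 5 at its lower limit (4.6°), so a 35° tilt is unreachable that low. New plan: grip the lever bar from above with the tool vertical, fingers closing along the opener's x, and swing it up.

```bash
python3 - <<'E'
from mv import *
from fit import w,YW
s=state();p=s['ee_pos'];R0=Ro.from_euler('xyz',s['ee_rot'],degrees=True)
D=np.degrees(YW);a=p+[-20,0,80];Ra=tgt(D,5);Rb=tgt(D+90,0);b=w(-1,98,180);c=w(-1,98,70)
show(a,Ra,5);show(b,Rb,13,a,Ra);show(c,Rb,5,b,Rb)
E
```

```text
[[[0.0114, -0.0017, -0.0309], [-0.006, -0.204, 0.002]], [[0.0082, -0.0016, -0.0319], [-0.006, -0.204, 0.002]], [[0.0049, -0.0015, -0.0326], [-0.006, -0.204, 0.002]], [[0.0016, -0.0014, -0.0329], [-0.006, -0.204, 0.002]], [[-0.0018, -0.0013, -0.0329], [-0.006, -0.204, 0.002]]]
[[[0.0099, -0.0039, 0.0012], [0.011, -0.011, -0.241]], [[0.0103, -0.0027, 0.0011], [0.011, -0.011, -0.241]], [[0.0106, -0.0014, 0.0011], [0.011, -0.011, -0.241]], [[0.0107, -0.0001, 0.001], [0.011, -0.011, -0.241]], [[0.0106, 0.0012, 0.001], [0.011, -0.011, -0.241]], [[0.0104, 0.0024, 0.0009], [0.011, -0.011, -0.241]], [[0.0101, 0.0037, 0.0008], [0.011, -0.011, -0.241]], [[0.0095, 0.0049, 0.0008], [0.011, -0.011, -0.241]], [[0.0089, 0.006, 0.0007], [0.011, -0.011, -0.241]], [[0.0081, 0.007, 0.0006], [0.011, -0.011, -0.241]], [[0.0072, 0.0079, 0.0005], [0.011, -0.011, -0.241]], [[0.0062, 0.0088, 0.0004], [0.011, -0.011, -0.241]], [[0.0051, 0.0094, 0.0004], [0.011, -0.011, -0.241]]]
5 x [[0.0, -0.0, 0.044], [0.0, 0.0, 0.0]]
```

Call:
send_rows --deltas '[[[0.0114,-0.0017,-0.0309],[-0.006,-0.204,0.002]],[[0.0082,-0.0016,-0.0319],[-0.006,-0.204,0.002]],[[0.0049,-0.0015,-0.0326],[-0.006,-0.204,0.002]],[[0.0016,-0.0014,-0.0329],[-0.006,-0.204,0.002]],[[-0.0018,-0.0013,-0.0329],[-0.006,-0.204,0.002]],[[0,0,0],[0,0,0]]]'

```text
time_s: 6.25
ee_pos: [550.0, 89.2, 175.8]
ee_rot: [-178.9, -8.4, 9.0]
force: [0.6, -0.2, 0.4]
gripper_width: 0.7
gripper_force: 0.0
```

Call:
send_rows --deltas '[[[0.0099,-0.0039,0.0012],[0.011,-0.011,-0.241]],[[0.0103,-0.0027,0.0011],[0.011,-0.011,-0.241]],[[0.0106,-0.0014,0.0011],[0.011,-0.011,-0.241]],[[0.0107,0,0.001],[0.011,-0.011,-0.241]],[[0.0106,0.0012,0.001],[0.011,-0.011,-0.241]],[[0.0104,0.0024,0.0009],[0.011,-0.011,-0.241]],[[0.0101,0.0037,0.0008],[0.011,-0.011,-0.241]],[[0.0095,0.0049,0.0008],[0.011,-0.011,-0.241]],[[0.0089,0.006,0.0007],[0.011,-0.011,-0.241]],[[0.0081,0.007,0.0006],[0.011,-0.011,-0.241]]]' --grip 0.4

```text
time_s: 7.25
ee_pos: [591.4, 115.5, 172.8]
ee_rot: [177.1, -3.1, 78.6]
force: [0.1, 0.8, -0.2]
gripper_width: 54.6
gripper_force: 0.0
```

Call:
send_rows --deltas '[[[0.0072,0.0079,0.0005],[0.011,-0.011,-0.241]],[[0.0062,0.0088,0.0004],[0.011,-0.011,-0.241]],[[0.0051,0.0094,0.0004],[0.011,-0.011,-0.241]],[[0,0,0],[0,0,0]],[[0,0,0],[0,0,0]]]'

```text
time_s: 7.75
ee_pos: [605.2, 123.5, 173.9]
ee_rot: [177.3, -1.1, 98.8]
force: [0.4, 0.0, -0.3]
gripper_width: 54.7
gripper_force: 0.0
```

```bash
python3 - <<'E'
from mv import *
from fit import w,YW,onx
s=state();print(s['time_s'],s['ee_pos'],s['ee_rot'],s['force'],s['qpos'],s['gripper_width'])
Rb=tgt(np.degrees(YW)+90,0);b=w(-1,98,180)
print(b); show(w(-1,98,70),Rb,5)
cv2.imwrite('pics/w4.png',grab_frame('wrist')[:,:,::-1])
E
```

```text
7.75 [605.22606319 123.53175304 173.88026191] [177.29070851  -1.14278735  98.83056918] [ 0.38153156  0.00232439 -0.26913136] [ 9.90124845 22.89716414 90.75093098  1.21742456 63.62638728  0.58282776] 54.71098296860717
[607.38565191 118.00119184 180.        ]
[[[-0.0031, -0.0014, 0.0415], [0.019, -0.008, 0.003]], [[-0.003, -0.0011, 0.0415], [0.019, -0.008, 0.003]], [[-0.0028, -0.0007, 0.0415], [0.019, -0.008, 0.003]], [[-0.0026, -0.0003, 0.0415], [0.019, -0.008, 0.003]], [[-0.0025, 0.0001, 0.0415], [0.019, -0.008, 0.003]]]
```

View pics/w4.png

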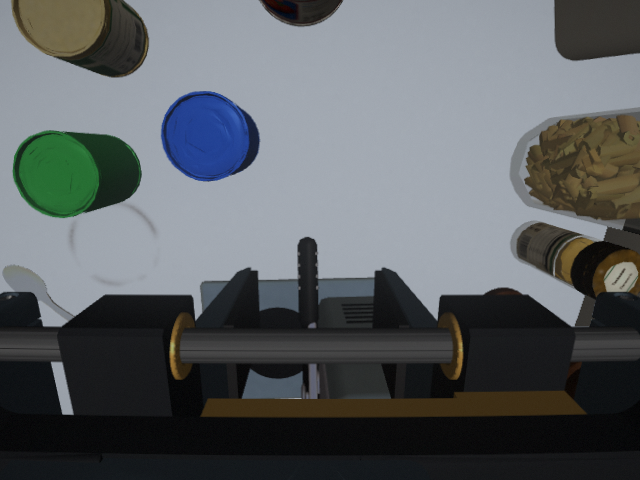

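The wrist view shows the grip bar end at (308,238), centred between the open fingers. Blue at (207,137), green at (60,173) and the tan tin at (65,15) are all standing. Next I descend and grip.

Call:
send_rows --deltas '[[[-0.0031,-0.0014,0.0415],[0.019,-0.008,0.003]],[[-0.003,-0.0011,0.0415],[0.019,-0.008,0.003]],[[-0.0028,-0.0007,0.0415],[0.019,-0.008,0.003]],[[-0.0026,-0.0003,0.0415],[0.019,-0.008,0.003]],[[-0.0025,0,0.0415],[0.019,-0.008,0.003]],[[0,0,0],[0,0,0]]]'

```text
time_s: 8.4
ee_pos: [606.0, 117.5, 68.4]
ee_rot: [-179.7, 0.0, 98.4]
force: [-0.1, -0.4, -0.0]
gripper_width: 54.7
gripper_force: 0.0
```

Call:
send_rows --deltas '[[[0,0,0],[0,0,0]],[[0,0,0],[0,0,0]],[[0,0,0],[0,0,0]],[[0,0,0],[0,0,0]],[[0,0,0],[0,0,0]],[[0,0,0],[0,0,0]]]' --grip 1 --grip_force 10

```text
time_s: 9.0
ee_pos: [605.1, 117.6, 71.6]
ee_rot: [-179.6, 0.0, 98.5]
force: [-7.5, -1.8, 5.0]
gripper_width: 14.3
gripper_force: 10.0
```

```bash
python3 - <<'E'
from mv import *
from fit import *
s=state();print(s['time_s'],s['ee_pos'],s['ee_rot'],s['force'],s['gripper_width'])
P=s['ee_pos']-O;print('op',P@ex,P@ey,P[2])
# arc about hinge: grasp pt = TCP z+5 ; start rel hinge
y,z=P@ey+26,P[2]+5-107;r=np.hypot(y,z);a0=np.arctan2(z,y);print(r,np.degrees(a0))
R0=tgt(np.degrees(YW)+90,0)
n=20;A=a0+np.arange(n+1)*(np.radians(43)-a0)/n
o=[]
for i in range(n):
    d=ey*r*(np.cos(A[i+1])-np.cos(A[i]))+np.array([0,0,r*(np.sin(A[i+1])-np.sin(A[i]))])
    o.append([(R0.inv().apply(d)/500).round(4).tolist(),[0,0,0]])
print(json.dumps(o))
E
```

```text
9.0 [605.09982587 117.55565367  71.6213156 ] [-1.79647673e+02  3.58082089e-02  9.85391728e+01] [-7.46031387 -1.76337122  5.02709796] 14.285181199405214
op -3.326399881633229 97.89337663145702 71.62131559933839
127.56344789577875 -13.777122866225389
[[[0.0027, 0.0, -0.0123], [0, 0, 0]], [[0.0021, 0.0, -0.0125], [0, 0, 0]], [[0.0015, 0.0, -0.0126], [0, 0, 0]], [[0.0008, 0.0, -0.0126], [0, 0, 0]], [[0.0002, 0.0, -0.0126], [0, 0, 0]], [[-0.0004, 0.0, -0.0126], [0, 0, 0]], [[-0.001, 0.0, -0.0126], [0, 0, 0]], [[-0.0017, 0.0, -0.0125], [0, 0, 0]], [[-0.0023, 0.0, -0.0124], [0, 0, 0]], [[-0.0029, 0.0, -0.0123], [0, 0, 0]], [[-0.0035, 0.0, -0.0121], [0, 0, 0]], [[-0.0041, 0.0, -0.012], [0, 0, 0]], [[-0.0047, 0.0, -0.0117], [0, 0, 0]], [[-0.0053, 0.0, -0.0115], [0, 0, 0]], [[-0.0058, 0.0, -0.0112], [0, 0, 0]], [[-0.0064, 0.0, -0.0109], [0, 0, 0]], [[-0.0069, 0.0, -0.0106], [0, 0, 0]], [[-0.0074, 0.0, -0.0102], [0, 0, 0]], [[-0.0079, 0.0, -0.0099], [0, 0, 0]], [[-0.0084, 0.0, -0.0095], [0, 0, 0]]]
```

Call:
send_rows --deltas '[[[0.0027,0.0,-0.0123],[0,0,0]],[[0.0021,0.0,-0.0125],[0,0,0]],[[0.0015,0.0,-0.0126],[0,0,0]],[[0.0008,0.0,-0.0126],[0,0,0]],[[0.0002,0.0,-0.0126],[0,0,0]],[[-0.0004,0.0,-0.0126],[0,0,0]],[[-0.001,0.0,-0.0126],[0,0,0]],[[-0.0017,0.0,-0.0125],[0,0,0]],[[-0.0023,0.0,-0.0124],[0,0,0]],[[-0.0029,0.0,-0.0123],[0,0,0]]]'

```text
time_s: 10.0
ee_pos: [604.8, 119.3, 133.0]
ee_rot: [-179.6, -0.2, 98.5]
force: [-7.6, 3.8, -2.4]
gripper_width: 13.9
gripper_force: 10.0
```

Call:
send_rows --deltas '[[[-0.0035,0.0,-0.0121],[0,0,0]],[[-0.0041,0.0,-0.012],[0,0,0]],[[-0.0047,0.0,-0.0117],[0,0,0]],[[-0.0053,0.0,-0.0115],[0,0,0]],[[-0.0058,0.0,-0.0112],[0,0,0]],[[-0.0064,0.0,-0.0109],[0,0,0]],[[-0.0069,0.0,-0.0106],[0,0,0]],[[-0.0074,0.0,-0.0102],[0,0,0]],[[-0.0079,0.0,-0.0099],[0,0,0]],[[-0.0084,0.0,-0.0095],[0,0,0]]]'

```text
time_s: 11.0
ee_pos: [609.5, 90.1, 188.7]
ee_rot: [-179.7, -0.3, 98.5]
force: [-7.9, 5.7, 1.5]
gripper_width: 14.0
gripper_force: 9.9
```

```bash
python3 - <<'E'
from mv import *
from fit import *
s=state();print(s['time_s'],s['ee_pos'],s['ee_rot'],s['force'],s['gripper_width'],s['gripper_force'])
P=s['ee_pos']-O;print('op',P@ex,P@ey,P[2],np.degrees(np.arctan2(P[2]+5-107,P@ey+26)))
E
```

```text
11.0 [609.48927054  90.11551257 188.71466571] [-179.68522787   -0.29372885   98.51650933] [-7.85600535  5.66163781  1.48692707] 14.009477832209873 9.949197471141815
op -2.9951485580697472 70.10635014572934 188.71466571299166 42.059247925724634
```

```bash
python3 - <<'E'
from mv import *
from fit import w,YW
s=state();p=s['ee_pos']
D=np.degrees(YW);Rb=tgt(D+90,0);a=p+[0,0,55];b=[500,190,200];c=[432,252,170];Rc=tgt(D,0)
show(a,Rb,4);show(b,tgt(D+45,0),8,a,Rb);show(c,Rc,8,b,tgt(D+45,0))
E
```

```text
4 x [[0.0001, -0.0002, -0.0275], [-0.003, -0.003, 0.001]]
[[[0.0287, -0.0234, 0.0109], [0.0, -0.0, 0.196]], [[0.0263, -0.0261, 0.0109], [0.0, -0.0, 0.196]], [[0.0236, -0.0286, 0.0109], [0.0, -0.0, 0.196]], [[0.0207, -0.0308, 0.0109], [0.0, -0.0, 0.196]], [[0.0176, -0.0326, 0.0109], [0.0, -0.0, 0.196]], [[0.0143, -0.0342, 0.0109], [0.0, -0.0, 0.196]], [[0.0109, -0.0354, 0.0109], [0.0, -0.0, 0.196]], [[0.0073, -0.0363, 0.0109], [0.0, -0.0, 0.196]]]
[[[0.0023, -0.0229, 0.0075], [0.0, -0.0, 0.196]], [[0.0001, -0.023, 0.0075], [0.0, -0.0, 0.196]], [[-0.0022, -0.0229, 0.0075], [0.0, -0.0, 0.196]], [[-0.0044, -0.0226, 0.0075], [0.0, -0.0, 0.196]], [[-0.0066, -0.022, 0.0075], [0.0, -0.0, 0.196]], [[-0.0088, -0.0213, 0.0075], [0.0, -0.0, 0.196]], [[-0.0108, -0.0203, 0.0075], [0.0, -0.0, 0.196]], [[-0.0127, -0.0192, 0.0075], [0.0, -0.0, 0.196]]]
```

Call:
send_rows --deltas '[[[0,0,0],[0,0,0]],[[0,0,0],[0,0,0]],[[0,0,0],[0,0,0]],[[0,0,0],[0,0,0]]]' --grip 0.4

```text
time_s: 11.4
ee_pos: [613.3, 87.7, 189.0]
ee_rot: [179.9, 0.0, 98.5]
force: [0.6, -0.1, -0.2]
gripper_width: 43.2
gripper_force: 0.0
```

Call:
send_rows --deltas '[[[0,0,-0.0275],[-0.003,-0.003,0.001]],[[0,0,-0.0275],[-0.003,-0.003,0.001]],[[0,0,-0.0275],[-0.003,-0.003,0.001]],[[0,0,-0.0275],[-0.003,-0.003,0.001]],[[0,0,0],[0,0,0]]]'

```text
time_s: 11.9
ee_pos: [613.8, 88.1, 247.1]
ee_rot: [179.3, 0.4, 98.4]
force: [0.2, 0.6, 0.0]
gripper_width: 54.8
gripper_force: 0.0
```

Call:
send_rows --deltas '[[[0.0287,-0.0234,0.0109],[0,0,0.196]],[[0.0263,-0.0261,0.0109],[0,0,0.196]],[[0.0236,-0.0286,0.0109],[0,0,0.196]],[[0.0207,-0.0308,0.0109],[0,0,0.196]],[[0.0176,-0.0326,0.0109],[0,0,0.196]],[[0.0143,-0.0342,0.0109],[0,0,0.196]],[[0.0109,-0.0354,0.0109],[0,0,0.196]],[[0.0073,-0.0363,0.0109],[0,0,0.196]]]' --grip 0.14

```text
time_s: 12.7
ee_pos: [502.6, 187.9, 198.4]
ee_rot: [179.5, -0.0, 53.2]
force: [-0.6, 0.6, -0.1]
gripper_width: 78.5
gripper_force: 0.0
```

Call:
send_rows --deltas '[[[0.0023,-0.0229,0.0075],[0,0,0.196]],[[0.0001,-0.023,0.0075],[0,0,0.196]],[[-0.0022,-0.0229,0.0075],[0,0,0.196]],[[-0.0044,-0.0226,0.0075],[0,0,0.196]],[[-0.0066,-0.022,0.0075],[0,0,0.196]],[[-0.0088,-0.0213,0.0075],[0,0,0.196]],[[-0.0108,-0.0203,0.0075],[0,0,0.196]],[[-0.0127,-0.0192,0.0075],[0,0,0.196]],[[0,0,0],[0,0,0]],[[0,0,0],[0,0,0]]]'

```text
time_s: 13.7
ee_pos: [435.7, 249.3, 168.0]
ee_rot: [179.6, -0.4, 8.7]
force: [0.8, -0.0, -0.0]
gripper_width: 78.5
gripper_force: 0.0
```

```bash
python3 - <<'E'
from mv import *
from fit import w,YW,onx
s=state();print(s['time_s'],s['ee_pos'],s['ee_rot'],s['gripper_width'],s['qpos'])
i=grab_frame('wrist');cv2.imwrite('pics/w5.png',i[:,:,::-1]);R=tgt(np.degrees(YW),0)
show([432,252,50],R,6)
for q in trace('wrist','tin'): print(q['p'],q['bbox'])
j=grab_frame('top')
for l in('lever_grip',):
  for q in trace('top',l): print(l,q['p'],q['bbox'])
E
```

```text
13.7 [435.66354448 249.27413317 167.96975928] [179.62099485  -0.41455041   8.69772546] 78.51054259525662 [ 28.78351936  14.44573951 104.4839904   -0.57079904  60.81230423
 110.36440776]
[[[-0.0015, -0.0014, 0.0394], [0.002, -0.003, 0.001]], [[-0.0014, -0.0013, 0.0394], [0.002, -0.003, 0.001]], [[-0.0014, -0.0013, 0.0394], [0.002, -0.003, 0.001]], [[-0.0013, -0.0012, 0.0394], [0.002, -0.003, 0.001]], [[-0.0013, -0.0012, 0.0394], [0.002, -0.003, 0.001]], [[-0.0012, -0.0012, 0.0394], [0.002, -0.003, 0.001]]]
0.9 [390.3, 221.3, 99.1, 90.4]
0.78 [365.3, 87.0, 107.6, 90.6]
0.7 [265.9, 200.1, 80.5, 97.4]
0.7 [116.7, 150.5, 106.5, 84.8]
lever_grip 0.59 [300.3, 234.5, 54.1, 15.5]
```

View pics/w5.png

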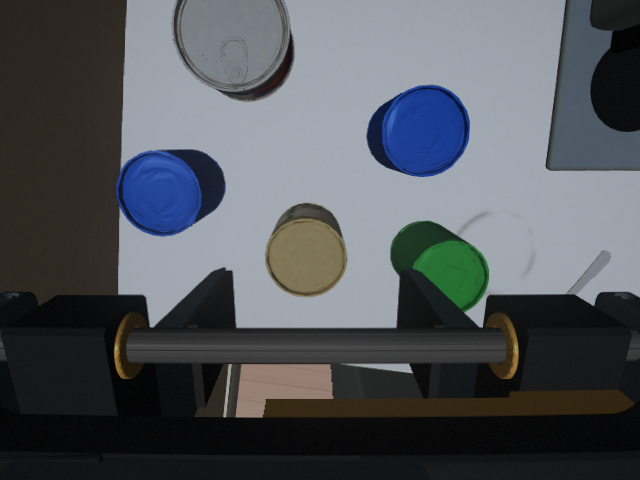

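The tan tin's lid is centred at about (306,257), and the green tin's lid is at (450,272), near the right finger's line. I'll compute precise positions.

```bash
python3 - <<'E'
from mv import *
from fit import w,YW
for u,v in[(306,257),(450,272),(160,193),(425,130)]: print(onz('wrist',u,v,72).round(1))
a,b=onz('wrist',265.5,257,72),onz('wrist',346.5,257,72);print(a,b,np.linalg.norm(a-b))
E
```

```text
[432.6 255.4  72. ]
[436.6 154.   72. ]
[462.1 357.4  72. ]
[527.3 192.4  72. ]
[428.53502188 283.008609    72.        ] [436.74219537 227.77410765  72.        ] 55.84091543077846
```

```bash
python3 - <<'E'
from mv import *
from fit import w,YW
R=tgt(np.degrees(YW),0);show([432.5,254,46],R,6)
a=[432.5,254,130];print('lift');show(a,R,4,[432.5,254,46],R)
E
```

```text
6 x [[-0.0012, -0.0021, 0.0407], [0.002, -0.003, 0.001]]
lift
4 x [[0.0, 0.0, -0.042], [0.0, 0.0, 0.0]]
```

Call:
send_rows --deltas '[[[-0.0012,-0.0021,0.0407],[0.002,-0.003,0.001]],[[-0.0012,-0.0021,0.0407],[0.002,-0.003,0.001]],[[-0.0012,-0.0021,0.0407],[0.002,-0.003,0.001]],[[-0.0012,-0.0021,0.0407],[0.002,-0.003,0.001]],[[-0.0012,-0.0021,0.0407],[0.002,-0.003,0.001]],[[-0.0012,-0.0021,0.0407],[0.002,-0.003,0.001]],[[0,0,0],[0,0,0]]]'

```text
time_s: 14.6
ee_pos: [430.2, 253.5, 43.7]
ee_rot: [179.9, 0.4, 8.4]
force: [-0.5, -0.0, 0.5]
gripper_width: 78.3
gripper_force: 0.0
```

Call:
send_rows --deltas '[[[0,0,0],[0,0,0]],[[0,0,0],[0,0,0]],[[0,0,0],[0,0,0]],[[0,0,0],[0,0,0]],[[0,0,0],[0,0,0]],[[0,0,0],[0,0,0]]]' --grip 1 --grip_force 20

```text
time_s: 15.2
ee_pos: [432.4, 255.0, 46.9]
ee_rot: [-180.0, -0.0, 8.4]
force: [-0.3, -1.0, 5.8]
gripper_width: 57.1
gripper_force: 20.0
```

Call:
send_rows --deltas '[[[0,0,-0.042],[0,0,0]],[[0,0,-0.042],[0,0,0]],[[0,0,-0.042],[0,0,0]],[[0,0,-0.042],[0,0,0]],[[0,0,0],[0,0,0]]]'

```text
time_s: 15.7
ee_pos: [433.1, 255.5, 132.0]
ee_rot: [-179.9, -0.2, 8.4]
force: [0.5, 0.1, -2.2]
gripper_width: 57.2
gripper_force: 20.0
```

```bash
python3 - <<'E'
from mv import *
from fit import *
s=state();print(s['time_s'],s['ee_pos'],s['ee_rot'],s['gripper_width'],s['force'])
R=tgt(np.degrees(YW),0);b=w(-62,0,130);print(b);show(b,R,10)
grab_frame('top')
for q in trace('top','tin'):
    v,u=np.nonzero(q['pixels']); print(q['p'],u.mean(),v.mean())
for q in trace('top','lever_grip'): print(q['p'],q['bbox'])
E
```

```text
15.7 [433.08458201 255.51751541 132.02930228] [-179.90262055   -0.18880462    8.37704894] 57.18059572113432 [ 0.48589433  0.05546003 -2.22795957]
[561.36595198  12.13718843 130.        ]
10 x [[0.0183, 0.0519, 0.0004], [-0.0, -0.001, -0.0]]
0.68 282.2868068833652 320.87954110898664
0.66 194.64269662921348 302.7752808988764
0.62 267.27809523809526 280.14285714285717
0.44 239.53846153846155 319.9807692307692
0.63 [299.0, 236.8, 59.5, 10.3]
```

Call:
send_rows --deltas '[[[0,0,-0.03],[0,0,0]],[[0.0183,0.0519,0.001],[0,0,0]],[[0.0183,0.0519,0.001],[0,0,0]],[[0.0183,0.0519,0.001],[0,0,0]],[[0.0183,0.0519,0.001],[0,0,0]],[[0.0183,0.0519,0.001],[0,0,0]],[[0.0183,0.0519,0.001],[0,0,0]],[[0.0183,0.0519,0.001],[0,0,0]],[[0.0183,0.0519,0.001],[0,0,0]],[[0.0183,0.0519,0.001],[0,0,0]]]'

```text
time_s: 16.85
ee_pos: [546.6, 34.5, 138.2]
ee_rot: [-180.0, 0.3, 8.4]
force: [0.4, -0.1, -1.6]
gripper_width: 57.2
gripper_force: 20.0
```

Call:
send_rows --deltas '[[[0.0183,0.0519,0.001],[0,0,0]],[[0,0,0],[0,0,0]],[[0,0,0],[0,0,0]]]'

```text
time_s: 17.15
ee_pos: [559.0, 11.0, 138.0]
ee_rot: [-180.0, 0.3, 8.3]
force: [0.1, -0.3, -1.9]
gripper_width: 56.7
gripper_force: 20.0
```

```bash
python3 - <<'E'
from mv import *
from fit import *
s=state();print(s['time_s'],s['ee_pos'],s['ee_rot'],s['gripper_width'],s['force'])
R=tgt(np.degrees(YW),0);show(w(-62,0,59.5),R,6)
cv2.imwrite('pics/w6.png',grab_frame('wrist')[:,:,::-1])
E
```

```text
17.15 [559.0453297   11.02964067 137.99803324] [-179.96227462    0.31052578    8.29412278] 56.70084267006296 [ 0.07613127 -0.25919609 -1.91668701]
6 x [[0.001, -0.0002, 0.0262], [-0.0, 0.002, -0.001]]
```

View pics/w6.png

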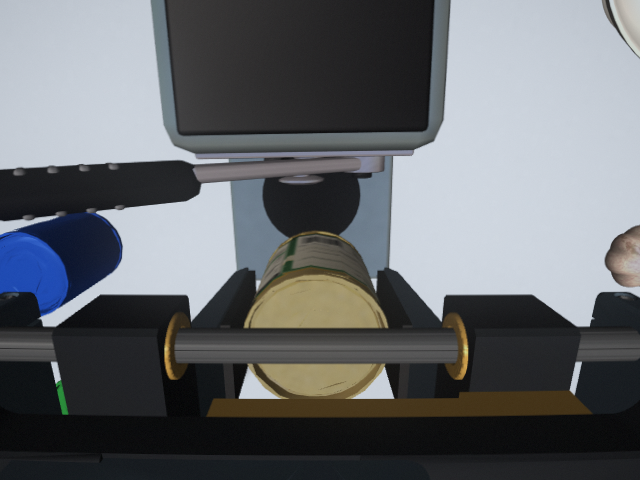

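The held tin is at (316,330), lined up with the seat disc (311,205). The lever is up and clear at left. Next I lower it onto the plate.

Call:
send_rows --deltas '[[[0.001,0,0.026],[0,0.002,0]],[[0.001,0,0.026],[0,0.002,0]],[[0.001,0,0.026],[0,0.002,0]],[[0.001,0,0.026],[0,0.002,0]],[[0.001,0,0.026],[0,0.002,0]],[[0.001,0,0.02],[0,0.002,0]],[[0,0,0],[0,0,0]],[[0,0,0],[0,0,0]]]'

```text
time_s: 18.0
ee_pos: [562.9, 12.2, 64.7]
ee_rot: [180.0, -0.2, 8.4]
force: [-0.2, -0.4, -2.1]
gripper_width: 57.1
gripper_force: 20.0
```

```bash
python3 - <<'E'
from mv import *
from fit import *
s=state();print(s['time_s'],s['ee_pos'],s['ee_rot'],s['gripper_width'],s['force'],s['qpos']);P=s['ee_pos']-O;print(P@ex,P@ey)
E
```

```text
18.0 [562.90879585  12.18344305  64.7071453 ] [179.9896239   -0.22154875   8.40838323] 57.1105351428948 [-0.20913935 -0.35995934 -2.07365396] [5.70425161e-02 2.58219730e+01 1.04045221e+02 2.86412711e-02
 4.99121030e+01 8.16302777e+01]
-60.466966821996984 -0.17976645824472826
```

Call:
send_rows --deltas '[[[0,0,0.006],[0,0,0]],[[0,0,0.003],[0,0,0]],[[0,0,0.002],[0,0,0]],[[0,0,0],[0,0,0]],[[0,0,0],[0,0,0]]]'

```text
time_s: 18.5
ee_pos: [563.1, 11.7, 59.3]
ee_rot: [180.0, -0.3, 8.4]
force: [-0.7, -0.2, -1.1]
gripper_width: 56.9
gripper_force: 20.0
```

Call:
send_rows --deltas '[[[0,0,0.001],[0,0,0]],[[0,0,0],[0,0,0]],[[0,0,0],[0,0,0]],[[0,0,0],[0,0,0]]]' --grip 0.14

```text
time_s: 18.9
ee_pos: [563.2, 11.7, 58.9]
ee_rot: [180.0, -0.3, 8.4]
force: [-0.1, 0.0, 0.1]
gripper_width: 78.2
gripper_force: 0.0
```

Call:
send_rows --deltas '[[[0,0,-0.02],[0,0,0]],[[0,0,-0.03],[0,0,0]],[[0,0,-0.03],[0,0,0]],[[0,0,-0.03],[0,0,0]],[[-0.03,0,0],[0,0,0]],[[-0.04,0,0],[0,0,0]],[[-0.04,0,0],[0,0,0]],[[0,0,0],[0,0,0]]]'

```text
time_s: 19.7
ee_pos: [506.1, 3.5, 114.1]
ee_rot: [180.0, -0.1, 8.4]
force: [0.6, -0.0, -0.2]
gripper_width: 78.8
gripper_force: 0.0
```

```bash
python3 - <<'E'
from mv import *
from fit import *
s=state();print(s['time_s'],s['ee_pos'],s['ee_rot'],s['gripper_width'],s['force']);P=s['ee_pos']-O;print(P@ex,P@ey)
R=tgt(np.degrees(YW),0);show(w(-118,0,42),R,5)
i=grab_frame('wrist');cv2.imwrite('pics/w7.png',i[:,:,::-1]);q=trace('wrist','tin')
for r in q:print(r['p'],r['bbox'])
E
```

```text
19.7 [506.0652699    3.49926668 114.08586055] [ 1.79992964e+02 -1.39672482e-01  8.35538488e+00] 78.76730541438276 [ 0.61400232 -0.01210662 -0.1685755 ]
-117.96933140816033 -0.4615975157353738
5 x [[-0.0001, -0.0002, 0.0288], [0.0, -0.001, -0.0]]
0.95 [0.0, 140.0, 98.7, 100.8]
0.78 [73.5, 278.0, 63.4, 19.5]
0.61 [260.3, 117.2, 112.7, 117.3]
```

View pics/w7.png

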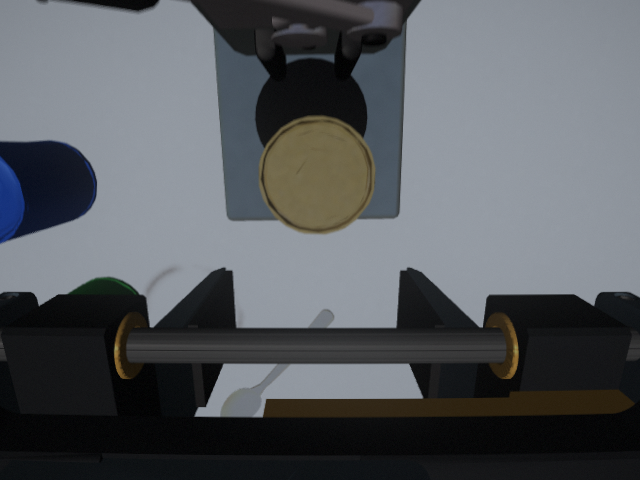

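The tin stands on the plate, with its lid centred at (317,174). The seat disc is at (312,115) and the plate's front corners are at (228,219) and (398,216). All clear, so I'll check the alignment.

```bash
python3 - <<'E'
from mv import *
from fit import *
def op(u,v,z): P=onz('wrist',u,v,z)-O; return np.round([P@ex,P@ey],1)
print('tin',op(317,174,84),'disc',op(312,114,12),'corners',op(228,219,12),op(398,216,12), 'ribs foot',op(278,77,12),op(344,77,12))
E
```

```text
tin [-56.1  -0.8] disc [-23.2   2.2] corners [-91.9  60.3] [-89.9 -56.8] ribs foot [-0.8 23.6] [ -0.8 -18.1]
```

Call:
send_rows --deltas '[[[0,-0.0008,0.0288],[0,0,0]],[[0,-0.0008,0.0288],[0,0,0]],[[0,-0.0008,0.0288],[0,0,0]],[[0,-0.0008,0.0288],[0,0,0]],[[0,-0.0008,0.0288],[0,0,0]],[[0,0,0],[0,0,0]],[[0,0,0],[0,0,0]],[[0,0,0],[0,0,0]],[[0,0,0],[0,0,0]]]' --grip 1

```text
time_s: 20.7
ee_pos: [509.2, 5.7, 42.3]
ee_rot: [180.0, -0.3, 8.4]
force: [0.9, 0.7, -0.4]
gripper_width: 9.3
gripper_force: 0.0
```

Call:
send_rows --deltas '[[[0.006,0,0],[0,0,0]],[[0.006,0,0],[0,0,0]],[[0.006,0,0],[0,0,0]],[[0.006,0,0],[0,0,0]],[[0.006,0,0],[0,0,0]],[[0.006,0,0],[0,0,0]],[[0.006,0,0],[0,0,0]],[[0.006,0,0],[0,0,0]],[[0,0,0],[0,0,0]],[[0,0,0],[0,0,0]]]'

```text
time_s: 21.7
ee_pos: [532.7, 9.2, 41.6]
ee_rot: [180.0, -0.3, 8.4]
force: [-0.1, -0.7, -0.2]
gripper_width: 0.5
gripper_force: 0.0
```

```bash
python3 - <<'E'
from mv import *
from fit import *
s=state();print(s['time_s'],s['ee_pos'],s['ee_rot'],s['gripper_width'],s['force']);P=s['ee_pos']-O;print(P@ex,P@ey)
E
```

```text
21.7 [532.68995744   9.22372121  41.61507461] [179.97808225  -0.29272894   8.37112684] 0.4549964335177463 [-0.09223248 -0.70888105 -0.20625422]
-90.79385533065684 1.3095225291216082
```

Call:
send_rows --deltas '[[[0.005,0,0],[0,0,0]],[[0.005,0,0],[0,0,0]],[[0.005,0,0],[0,0,0]],[[0.004,0,0],[0,0,0]],[[0.004,0,0],[0,0,0]],[[0.004,0,0],[0,0,0]],[[0,0,0],[0,0,0]]]'

```text
time_s: 22.4
ee_pos: [546.1, 11.2, 41.6]
ee_rot: [180.0, -0.3, 8.4]
force: [-0.7, -0.7, 0.0]
gripper_width: 0.6
gripper_force: 0.0
```

Call:
send_rows --deltas '[[[0.004,0,0],[0,0,0]],[[0.004,0,0],[0,0,0]],[[0,0,0],[0,0,0]],[[0,0,0],[0,0,0]]]'

```text
time_s: 22.8
ee_pos: [546.7, 11.4, 41.5]
ee_rot: [-180.0, 0.1, 8.4]
force: [-7.3, -1.5, 4.4]
gripper_width: 0.5
gripper_force: 3.6
```

```bash
python3 - <<'E'
from mv import *
from fit import *
s=state();print(s['time_s'],s['ee_pos'],s['force']);P=s['ee_pos']-O;print(P@ex,P@ey)
i=grab_frame('wrist');cv2.imwrite('pics/w8.png',i[:,:,::-1])
E
```

```text
22.8 [546.73460677  11.42824576  41.4650083 ] [-7.25423319 -1.47753662  4.38653199]
-76.57781682763742 1.4374000155052258
```

View pics/w8.png

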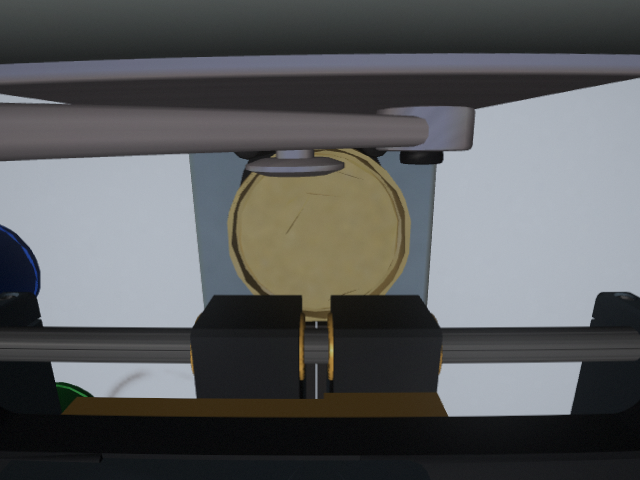

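The tin is against the ribs, with 7 N of contact. Its lid spans columns 228 to 411, and the wheel is above its rear rim at (295,165). I've used up my picture allowance, so the centring check will be numeric.

```bash
python3 - <<'E'
from h import *
i=cv2.imread('pics/w8.png')
for r in (150,153,156):
    g=i[r].max(axis=1); d=np.nonzero(g<45)[0]; print(r,d[(d>200)&(d<440)])
h=cv2.cvtColor(i,cv2.COLOR_BGR2HSV);m=(h[...,1]>60)&(h[...,0]>12)&(h[...,0]<32)&(h[...,2]>60)
for r in (200,215,233,250): u=np.nonzero(m[r])[0];u=u[(u>200)&(u<440)];print(r,u.min(),u.max(),(u.min()+u.max())/2)
# tin via scene/top
E
```

```text
150 [271 272 273 274 358 359 360 361 362 363 364 365 366 367 368 369 370 371
 372 373 374 375 376 377 378]
153 [236 237 238 239 240 241 242 243 244 245 246 247 248 249 250 251 252 253
 254 255 256 257 258 259 260 261 262 263 264 265 266 267 268 269 270 271
 272 273 274 313 363 364 365 366 367 368 369 370 371 372 373 374 375 376
 377 378 379 380 381 382 383 400 401 402 403 404 405 406 407 408 409 410
 411 412 413 414 415 416 417 418 419 420 421 422 423 424 425 426 427 428
 429 430 431 432 433 434 435 436 437 438 439]
156 [239 240 241 242 243 244 245 246 247 248 249 250 251 252 253 254 255 256
 257 258 259 260 261 262 263 264 265 266 267 268 269 313 369 370 371 372
 373 374 375 376 377 400 401 402 403 404 405 406 407 408 409 410 411 412
 413 414 415 416 417 418 419 420 421 422 423 424 425 426 427 428 429 430
 431 432 433 434 435 436 437 438 439]
200 234 404 319.0
215 229 408 318.5
233 229 409 319.0
250 230 408 319.0
```

Numerically the tin sits about 2 mm to the -y side of the ribs' midline, so it may be touching only one rib. I'll drag it towards +y while still pressing lightly.

Call:
send_rows --deltas '[[[0.002,-0.002,0],[0,0,0]],[[0,-0.002,0],[0,0,0]],[[0,-0.002,0],[0,0,0]],[[0.001,-0.002,0],[0,0,0]],[[0,-0.002,0],[0,0,0]],[[0,0,0],[0,0,0]],[[0,0,0],[0,0,0]]]'

```text
time_s: 23.55
ee_pos: [547.2, 16.4, 41.5]
ee_rot: [180.0, 0.1, 8.4]
force: [-9.0, -1.9, 5.9]
gripper_width: 0.2
gripper_force: 4.0
```

```bash
cat > chk.py <<'E'
from mv import *
from fit import *
s=state();print(s['time_s'],s['ee_pos'],s['force']);P=s['ee_pos']-O;print(P@ex,P@ey,'Fx',s['force']@ex,'Fy',s['force']@ey)
i=grab_frame('wrist')[:,:,::-1]
for r in (150,153,156,159,162):
    g=i[r].max(axis=1); d=np.nonzero(g<45)[0]; d=d[(d>200)&(d<396)]; print(r,[(x[0],x[-1]) for x in np.split(d,np.nonzero(np.diff(d)>2)[0]+1) if len(x)])
h=cv2.cvtColor(np.ascontiguousarray(i),cv2.COLOR_BGR2HSV);m=(h[...,1]>60)&(h[...,0]>12)&(h[...,0]<32)&(h[...,2]>60)
for r in (200,233,250):
    u=np.nonzero(m[r])[0];u=u[(u>200)&(u<440)]
    if len(u): print(r,u.min(),u.max(),(u.min()+u.max())/2)
E
python3 chk.py
```

```text
23.55 [547.22731865  16.43108082  41.50228878] [-8.9840227  -1.88430781  5.85549125]
-75.35911093478545 6.314476965087102 Fx -9.162961396372426 Fy -0.5508342046380004
150 []
153 []
156 [(np.int64(378), np.int64(395))]
159 [(np.int64(383), np.int64(395))]
162 [(np.int64(259), np.int64(269))]
200 242 413 327.5
233 237 418 327.5
250 238 416 327.0
```

Call:
send_rows --deltas '[[[0,-0.002,0],[0,0,0]],[[0,-0.002,0],[0,0,0]],[[0,-0.002,0],[0,0,0]],[[0,0,0],[0,0,0]],[[0,0,0],[0,0,0]]]'

```text
time_s: 24.1
ee_pos: [546.2, 18.6, 41.3]
ee_rot: [179.9, 0.2, 8.4]
force: [-8.5, -4.1, 5.7]
gripper_width: 0.2
gripper_force: 4.8
```

```bash
sed -i 's/(150,153,156,159,162)/range(146,176,3)/; s/<45/<60/' chk.py; python3 chk.py | sed 's/np.int64//g'
```

```text
24.1 [546.17851604  18.62950056  41.34491888] [-8.48858273 -4.13157841  5.70855301]
-76.07529554007326 8.642591194407009 Fx -9.00133641185177 Fy -2.846387143206381
146 []
149 []
152 [((352), (395))]
155 [((282), (283)), ((286), (290)), ((293), (302)), ((307), (307)), ((347), (348)), ((382), (395))]
158 [((213), (213)), ((220), (240)), ((262), (279)), ((348), (348)), ((386), (395))]
161 [((264), (275)), ((300), (310)), ((348), (355)), ((359), (363)), ((391), (392))]
164 [((263), (272)), ((282), (282)), ((369), (373))]
167 [((261), (268)), ((375), (376))]
170 [((260), (264))]
173 [((259), (262))]
200 246 418 332.0
233 241 424 332.5
250 243 420 331.5
```

Call:
send_rows --deltas '[[[-0.006,0,0],[0,0,0]],[[-0.006,0.006,0],[0,0,0]],[[0,0.006,0],[0,0,0]],[[0,0,0],[0,0,0]],[[0.006,0,0],[0,0,0]],[[0.005,0,0],[0,0,0]],[[0.002,0,0],[0,0,0]],[[0.002,0,0],[0,0,0]],[[0,0,0],[0,0,0]],[[0,0,0],[0,0,0]]]'

```text
time_s: 25.15
ee_pos: [547.1, 13.5, 41.3]
ee_rot: [-180.0, 0.4, 8.4]
force: [-11.5, -3.7, 9.3]
gripper_width: 0.4
gripper_force: 6.4
```

```bash
python3 chk.py | sed 's/np.int64//g'
```

```text
25.15 [547.1057746   13.48078973  41.2900973 ] [-11.48033607  -3.69324359   9.26567248]
-75.91060642919018 3.413642052314523 Fx -11.896881525586997 Fy -1.9754428596658875
146 []
149 []
152 [((388), (395))]
155 [((325), (325)), ((330), (334)), ((337), (337)), ((340), (341)), ((344), (350)), ((362), (395))]
158 [((266), (280)), ((285), (285)), ((322), (322)), ((366), (388))]
161 [((205), (223)), ((250), (259)), ((271), (272)), ((322), (323)), ((370), (382))]
164 [((252), (255)), ((266), (271)), ((338), (341)), ((375), (383))]
167 [((250), (252)), ((342), (351)), ((378), (385))]
170 [((381), (386))]
173 [((351), (352)), ((384), (387))]
200 229 400 314.5
233 224 406 315.0
250 225 403 314.0
```

Call:
send_rows --deltas '[[[0,0.001,0],[0,0,0]],[[0,0.001,0],[0,0,0]],[[0,0.001,0],[0,0,0]],[[0,0.001,0],[0,0,0]],[[0,0,0],[0,0,0]],[[0,0,0],[0,0,0]]]'

```text
time_s: 25.8
ee_pos: [547.9, 11.8, 41.3]
ee_rot: [-180.0, 0.4, 8.4]
force: [-10.9, -2.5, 8.0]
gripper_width: 0.9
gripper_force: 5.7
```

```bash
python3 chk.py | sed 's/np.int64//g' | grep -v '\['; python3 -c "from h import *;print(state()['ee_pos'],state()['force'])"
```

```text
-75.39002449045802 1.6435686098203046 Fx -11.154004288071146 Fy -0.9264713966712739
200 226 397 311.5
233 221 403 312.0
250 222 400 311.0
[547.87514288  11.79268624  41.28104795] [-11.3623241   -2.57832725   8.48056909]
```

Call:
send_rows --deltas '[[[0,0.001,0],[0,0,0]],[[0,0.001,0],[0,0,0]],[[0,0,0],[0,0,0]],[[0,0,0],[0,0,0]]]'

```text
time_s: 26.25
ee_pos: [548.1, 11.2, 41.3]
ee_rot: [-179.9, 0.3, 8.4]
force: [-10.7, -0.9, 8.4]
gripper_width: 0.8
gripper_force: 5.5
```

```bash
python3 chk.py | sed 's/np.int64//g' | grep -v '\[('
```

```text
26.25 [548.0761516   11.24929803  41.2665784 ] [-10.72827194  -0.8886524    8.36651064]
-75.27683931998905 1.0642749087896757 Fx -10.742936062242721 Fy 0.6890912607788519
146 []
149 []
152 []
200 225 396 310.5
233 220 402 311.0
250 221 399 310.0
```

The tin is now home: lateral force changes sign here, and this is the deepest x position. Next I back off and return to the lever.

```bash
python3 - <<'E'
from mv import *
from fit import *
s=state();p=s['ee_pos'];D=np.degrees(YW);R=tgt(D,0);Rb=tgt(D+90,0)
a=p-45*ex;b=a+[0,0,210];c=w(-3,70,250);d=w(-3,70,188.5)
show(a,R,3);show(b,R,5,a,R);show(c,Rb,13,b,R);show(d,Rb,3,c,Rb)
E
```

```text
3 x [[-0.03, 0.0, 0.0002], [-0.001, 0.004, -0.0]]
5 x [[0.0, 0.0, -0.084], [0.0, 0.0, 0.0]]
[[[0.018, -0.0106, 0.0002], [-0.0, 0.0, -0.242]], [[0.0192, -0.0084, 0.0002], [-0.0, 0.0, -0.242]], [[0.0201, -0.006, 0.0002], [-0.0, 0.0, -0.242]], [[0.0206, -0.0035, 0.0002], [-0.0, 0.0, -0.242]], [[0.0209, -0.001, 0.0002], [-0.0, 0.0, -0.242]], [[0.0209, 0.0015, 0.0002], [-0.0, 0.0, -0.242]], [[0.0205, 0.004, 0.0002], [-0.0, 0.0, -0.242]], [[0.0199, 0.0065, 0.0002], [-0.0, 0.0, -0.242]], [[0.019, 0.0088, 0.0002], [-0.0, 0.0, -0.242]], [[0.0178, 0.011, 0.0002], [-0.0, 0.0, -0.242]], [[0.0163, 0.0131, 0.0002], [-0.0, 0.0, -0.242]], [[0.0146, 0.015, 0.0002], [-0.0, 0.0, -0.242]], [[0.0127, 0.0166, 0.0002], [-0.0, 0.0, -0.242]]]
3 x [[0.0, -0.0, 0.041], [0.0, 0.0, 0.0]]
```

Call:
send_rows --deltas '[[[-0.01,0,0],[0,0,0]],[[-0.03,0,0],[0,0,0]],[[-0.05,0,0],[0,0,0]],[[0,0,0],[0,0,0]],[[0,0,-0.084],[0,0,0]],[[0,0,-0.084],[0,0,0]],[[0,0,-0.084],[0,0,0]],[[0,0,-0.084],[0,0,0]],[[0,0,-0.084],[0,0,0]],[[0,0,0],[0,0,0]]]'

```text
time_s: 27.3
ee_pos: [511.9, 4.7, 258.2]
ee_rot: [179.9, -1.1, 8.4]
force: [1.4, -1.3, -0.0]
gripper_width: 0.2
gripper_force: 0.0
```

Call:
send_rows --deltas '[[[0.018,-0.0106,0],[0,0,-0.242]],[[0.0192,-0.0084,0],[0,0,-0.242]],[[0.0201,-0.006,0],[0,0,-0.242]],[[0.0206,-0.0035,0],[0,0,-0.242]],[[0.0209,-0.001,0],[0,0,-0.242]],[[0.0209,0.0015,0],[0,0,-0.242]],[[0.0205,0.004,0],[0,0,-0.242]],[[0.0199,0.0065,0],[0,0,-0.242]],[[0.019,0.0088,0],[0,0,-0.242]],[[0.0178,0.011,0],[0,0,-0.242]]]' --grip 0.4

```text
time_s: 28.3
ee_pos: [589.8, 70.8, 251.0]
ee_rot: [179.8, -0.1, 78.0]
force: [0.5, -0.2, 0.0]
gripper_width: 54.5
gripper_force: 0.0
```

Call:
send_rows --deltas '[[[0.0163,0.0131,0],[0,0,-0.242]],[[0.0146,0.015,0],[0,0,-0.242]],[[0.0127,0.0166,0],[0,0,-0.242]],[[0,0,0],[0,0,0]],[[0,0,0],[0,0,0]],[[0,0,0],[0,0,0]]]'

```text
time_s: 28.9
ee_pos: [612.9, 89.8, 251.6]
ee_rot: [179.8, 0.0, 98.4]
force: [0.0, -1.0, -0.3]
gripper_width: 54.9
gripper_force: 0.0
```

```bash
python3 - <<'E'
from mv import *
from fit import *
s=state();print(s['time_s'],s['ee_pos'],s['ee_rot'],s['gripper_width'],s['force'])
R=tgt(np.degrees(YW)+90,0);show(w(-3,70,189),R,4)
for c in('top','scene','wrist'):
    grab_frame(c)
    for l in ('tin','lever_grip'):
        for q in trace(c,l):
            v,u=np.nonzero(q['pixels']); print(c,l,round(q['p'],2),np.round(q['bbox']),u.mean().round(1),v.mean().round(1))
E
```

```text
28.9 [612.87546385  89.78887177 251.62748353] [1.79789931e+02 2.30810592e-02 9.83956590e+01] 54.92897451511235 [ 0.04847874 -1.02655656 -0.32038252]
4 x [[0.0004, -0.0018, 0.0313], [0.002, 0.0, -0.0]]
top tin 0.81 [181. 293.  28.  28.] 195.1 306.1
top tin 0.66 [287. 312.   8.   9.] 290.6 315.2
top tin 0.65 [255. 267.  15.  24.] 262.2 280.4
top tin 0.63 [332. 245.  23.  20.] 337.0 256.0
scene tin 0.85 [262. 258.  15.  35.] 268.8 276.3
scene tin 0.63 [187. 288.  31.  37.] 205.0 306.1
scene lever_grip 0.2 [413. 264.  35.  50.] 429.2 288.4
wrist tin 0.84 [81. 88. 95. 72.] 127.2 124.2
wrist tin 0.68 [194.  57.  80.  75.] 234.0 94.3
wrist tin 0.65 [256. 249.  53.  78.] 281.0 291.5
wrist lever_grip 0.86 [298. 228.  21.  99.] 309.4 270.7
```

The tin is standing at its seat and the lever grip is centred between the fingers (column 309). Next I descend and grip.

Call:
send_rows --deltas '[[[0.0004,-0.0018,0.0313],[0.002,0,0]],[[0.0004,-0.0018,0.0313],[0.002,0,0]],[[0.0004,-0.0018,0.0313],[0.002,0,0]],[[0.0004,-0.0018,0.0313],[0.002,0,0]],[[0,0,0],[0,0,0]],[[0,0,0],[0,0,0]]]'

```text
time_s: 29.95
ee_pos: [609.7, 90.3, 189.6]
ee_rot: [180.0, 0.0, 98.5]
force: [0.2, 0.2, -0.1]
gripper_width: 54.8
gripper_force: 0.0
```

Call:
send_rows --deltas '[[[0,0,0],[0,0,0]],[[0,0,0],[0,0,0]],[[0,0,0],[0,0,0]],[[0,0,0],[0,0,0]],[[0,0,0],[0,0,0]],[[0,0,0],[0,0,0]]]' --grip 1 --grip_force 10

```text
time_s: 30.55
ee_pos: [609.3, 90.3, 189.4]
ee_rot: [-180.0, 0.0, 98.5]
force: [-1.2, -0.1, 0.9]
gripper_width: 14.0
gripper_force: 10.0
```

```bash
python3 - <<'E'
from mv import *
from fit import *
s=state();print(s['time_s'],s['ee_pos'],s['ee_rot'],s['force'],s['gripper_width'])
P=s['ee_pos']-O;y,z=P@ey+26,P[2]+5-107;r=np.hypot(y,z);a0=np.arctan2(z,y);print(P@ex,r,np.degrees(a0))
R0=tgt(np.degrees(YW)+90,0);n=20;A=np.linspace(a0,np.radians(3),n+1);o=[]
for i in range(n):
    d=ey*r*(np.cos(A[i+1])-np.cos(A[i]))+np.array([0,0,r*(np.sin(A[i+1])-np.sin(A[i]))])
    o.append([(R0.inv().apply(d)/500).round(4).tolist(),[0,0,0]])
print(json.dumps(o))
E
```

```text
30.55 [609.28880994  90.26259567 189.41499588] [-1.79978500e+02  1.79079725e-02  9.85244692e+01] [-1.2471018  -0.11985895  0.88506666] 14.018177291836603
-3.171956195034891 130.0440018959005 42.236743314164244
[[[0.0059, -0.0, 0.0067], [0, 0, 0]], [[0.0056, -0.0, 0.0069], [0, 0, 0]], [[0.0054, -0.0, 0.0071], [0, 0, 0]], [[0.0052, -0.0, 0.0073], [0, 0, 0]], [[0.0049, -0.0, 0.0074], [0, 0, 0]], [[0.0046, -0.0, 0.0076], [0, 0, 0]], [[0.0044, -0.0, 0.0078], [0, 0, 0]], [[0.0041, -0.0, 0.0079], [0, 0, 0]], [[0.0038, -0.0, 0.008], [0, 0, 0]], [[0.0036, -0.0, 0.0082], [0, 0, 0]], [[0.0033, -0.0, 0.0083], [0, 0, 0]], [[0.003, -0.0, 0.0084], [0, 0, 0]], [[0.0027, -0.0, 0.0085], [0, 0, 0]], [[0.0024, -0.0, 0.0086], [0, 0, 0]], [[0.0021, -0.0, 0.0086], [0, 0, 0]], [[0.0018, -0.0, 0.0087], [0, 0, 0]], [[0.0015, -0.0, 0.0088], [0, 0, 0]], [[0.0012, -0.0, 0.0088], [0, 0, 0]], [[0.0009, -0.0, 0.0089], [0, 0, 0]], [[0.0006, -0.0, 0.0089], [0, 0, 0]]]
```

Call:
send_rows --deltas '[[[0.0059,0,0.0067],[0,0,0]],[[0.0056,0,0.0069],[0,0,0]],[[0.0054,0,0.0071],[0,0,0]],[[0.0052,0,0.0073],[0,0,0]],[[0.0049,0,0.0074],[0,0,0]],[[0.0046,0,0.0076],[0,0,0]],[[0.0044,0,0.0078],[0,0,0]],[[0.0041,0,0.0079],[0,0,0]],[[0.0038,0,0.008],[0,0,0]],[[0.0036,0,0.0082],[0,0,0]]]'

```text
time_s: 31.55
ee_pos: [605.8, 112.5, 151.1]
ee_rot: [-179.9, 0.2, 98.5]
force: [-1.3, -7.2, 1.0]
gripper_width: 14.0
gripper_force: 10.0
```

Call:
send_rows --deltas '[[[0.0033,0,0.0083],[0,0,0]],[[0.003,0,0.0084],[0,0,0]],[[0.0027,0,0.0085],[0,0,0]],[[0.0024,0,0.0086],[0,0,0]],[[0.0021,0,0.0086],[0,0,0]],[[0.0018,0,0.0087],[0,0,0]],[[0.0015,0,0.0088],[0,0,0]],[[0.0012,0,0.0088],[0,0,0]],[[0.0009,0,0.0089],[0,0,0]],[[0.0006,0,0.0089],[0,0,0]]]'

```text
time_s: 32.55
ee_pos: [604.3, 121.6, 108.1]
ee_rot: [-179.9, 0.2, 98.6]
force: [-1.7, -7.6, 2.4]
gripper_width: 14.3
gripper_force: 10.0
```

Call:
send_rows --deltas '[[[0,0,0.006],[0,0,0]],[[0,0,0.006],[0,0,0]],[[0,0,0],[0,0,0]],[[0,0,0],[0,0,0]]]'

```text
time_s: 32.95
ee_pos: [604.3, 121.8, 102.2]
ee_rot: [-179.9, 0.2, 98.5]
force: [-1.3, -7.4, 1.7]
gripper_width: 14.2
gripper_force: 10.0
```

Call:
send_rows --deltas '[[[0,0,0.003],[0,0,0]],[[0,0,0.003],[0,0,0]],[[0,0,0.003],[0,0,0]],[[0,0,0],[0,0,0]],[[0,0,0],[0,0,0]]]'

```text
time_s: 33.45
ee_pos: [604.3, 121.9, 98.8]
ee_rot: [-180.0, 0.2, 98.5]
force: [-3.9, -8.6, 6.2]
gripper_width: 13.9
gripper_force: 10.0
```

Call:
send_rows --deltas '[[[0,0,0.003],[0,0,0]],[[0,0,0.003],[0,0,0]],[[0,0,0],[0,0,0]],[[0,0,0],[0,0,0]]]'

```text
time_s: 33.85
ee_pos: [604.3, 122.4, 96.3]
ee_rot: [-180.0, 0.1, 98.5]
force: [-4.3, -6.7, 9.1]
gripper_width: 14.1
gripper_force: 10.0
```

Call:
send_rows --deltas '[[[0,0,0.003],[0,0,0]],[[0,0,0.003],[0,0,0]],[[0,0,0],[0,0,0]],[[0,0,0],[0,0,0]]]'

```text
time_s: 34.25
ee_pos: [604.2, 123.0, 93.5]
ee_rot: [-180.0, 0.1, 98.5]
force: [-4.9, -4.3, 9.8]
gripper_width: 13.8
gripper_force: 10.0
```

Upward force rose to about 10 N and the pads are starting to slip, so the wheel appears to have met the lid. To confirm, I'll release and press the grip from above with closed fingers.

Call:
send_rows --deltas '[[[0,0,0],[0,0,0]],[[0,0,0],[0,0,0]],[[0,0,0],[0,0,0]],[[0,0,-0.03],[0,0,0]],[[0,0,-0.03],[0,0,0]],[[0,0,-0.03],[0,0,0]],[[0,0,0],[0,0,0]],[[0,0,0],[0,0,0]]]' --grip 0.4

```text
time_s: 35.05
ee_pos: [604.5, 123.6, 136.6]
ee_rot: [-180.0, -0.0, 98.5]
force: [0.0, -0.6, 0.5]
gripper_width: 54.7
gripper_force: 0.0
```

Call:
send_rows --deltas '[[[0,0,0],[0,0,0]],[[0,0,0],[0,0,0]],[[0,0,0],[0,0,0]],[[0,0,0],[0,0,0]],[[0,0,0],[0,0,0]],[[0,0,0],[0,0,0]],[[0,0,0],[0,0,0]]]' --grip 1

```text
time_s: 35.75
ee_pos: [604.6, 123.3, 137.1]
ee_rot: [180.0, 0.0, 98.5]
force: [0.3, 0.3, -0.2]
gripper_width: 1.9
gripper_force: 0.0
```

```bash
python3 - <<'E'
from mv import *
from fit import *
s=state();print(s['time_s'],s['ee_pos'],s['ee_rot'],s['force'],s['gripper_width']);P=s['ee_pos']-O;print(P@ex,P@ey)
R=tgt(np.degrees(YW)+90,0);show(w(-3,96,128),R,2)
E
```

```text
35.75 [604.59981261 123.34601528 137.13449527] [1.79990805e+02 1.75201466e-02 9.84970582e+01] [ 0.26551411  0.3007746  -0.21765702] 1.8909213443044492
-2.974639899907361 103.6946321552853
2 x [[-0.0077, -0.0, 0.0091], [0.0, 0.0, 0.002]]
```

Call:
send_rows --deltas '[[[-0.007,0,0.008],[0,0,0]],[[0,0,0.004],[0,0,0]],[[0,0,0.003],[0,0,0]],[[0,0,0.003],[0,0,0]],[[0,0,0],[0,0,0]],[[0,0,0],[0,0,0]]]'

```text
time_s: 36.35
ee_pos: [605.1, 119.9, 128.1]
ee_rot: [180.0, 0.0, 98.5]
force: [-0.6, 0.3, 0.2]
gripper_width: 0.4
gripper_force: 0.0
```

Call:
send_rows --deltas '[[[0,0,0.003],[0,0,0]],[[0,0,0.003],[0,0,0]],[[0,0,0],[0,0,0]],[[0,0,0],[0,0,0]]]'

```text
time_s: 36.75
ee_pos: [605.1, 119.9, 125.1]
ee_rot: [-180.0, 0.0, 98.5]
force: [0.2, -0.1, 0.6]
gripper_width: 0.6
gripper_force: 0.0
```

Call:
send_rows --deltas '[[[0,0,0.003],[0,0,0]],[[0,0,0.002],[0,0,0]],[[0,0,0],[0,0,0]],[[0,0,0],[0,0,0]]]'

```text
time_s: 37.15
ee_pos: [605.1, 119.9, 122.6]
ee_rot: [180.0, 0.0, 98.5]
force: [0.1, -0.1, 0.2]
gripper_width: 0.6
gripper_force: 0.0
```

Call:
send_rows --deltas '[[[0,0,0.002],[0,0,0]],[[0,0,0.002],[0,0,0]],[[0,0,0],[0,0,0]],[[0,0,0],[0,0,0]]]'

```text
time_s: 37.55
ee_pos: [605.1, 119.9, 120.6]
ee_rot: [180.0, 0.0, 98.5]
force: [-0.7, 0.6, -0.6]
gripper_width: 0.2
gripper_force: 0.0
```

Call:
send_rows --deltas '[[[0,0,0.002],[0,0,0]],[[0,0,0.002],[0,0,0]],[[0,0,0],[0,0,0]],[[0,0,0],[0,0,0]]]'

```text
time_s: 37.95
ee_pos: [605.1, 119.9, 118.5]
ee_rot: [180.0, 0.0, 98.5]
force: [0.4, 0.1, -0.7]
gripper_width: 0.5
gripper_force: 0.0
```

Call:
send_rows --deltas '[[[0,0,0.002],[0,0,0]],[[0,0,0.002],[0,0,0]],[[0,0,0],[0,0,0]],[[0,0,0],[0,0,0]]]'

```text
time_s: 38.35
ee_pos: [605.3, 119.9, 116.9]
ee_rot: [180.0, 0.0, 98.5]
force: [-1.4, 0.5, 4.0]
gripper_width: 0.8
gripper_force: 1.5
```

Call:
send_rows --deltas '[[[0,0,0.002],[0,0,0]],[[0,0,0.002],[0,0,0]],[[0,0,0],[0,0,0]],[[0,0,0],[0,0,0]]]'

```text
time_s: 38.75
ee_pos: [605.3, 119.9, 115.5]
ee_rot: [179.9, 0.0, 98.5]
force: [-1.2, -0.7, 6.4]
gripper_width: 0.3
gripper_force: 3.1
```

Call:
send_rows --deltas '[[[0,0,0.002],[0,0,0]],[[0,0,0],[0,0,0]],[[0,0,0],[0,0,0]]]'

```text
time_s: 39.05
ee_pos: [605.4, 119.8, 114.8]
ee_rot: [179.9, 0.0, 98.5]
force: [-1.5, -0.8, 7.1]
gripper_width: 0.4
gripper_force: 3.9
```

Call:
send_rows --deltas '[[[0,0,0.003],[0,0,0]],[[0,0,0.003],[0,0,0]],[[0,0,0],[0,0,0]],[[0,0,0],[0,0,0]],[[0,0,0],[0,0,0]]]'

```text
time_s: 39.55
ee_pos: [605.4, 119.8, 112.8]
ee_rot: [179.9, 0.0, 98.5]
force: [-3.6, -0.9, 12.5]
gripper_width: 0.3
gripper_force: 6.2
```

```bash
python3 - <<'E'
from mv import *
from fit import *
s=state();print(s['time_s'],s['ee_pos'],s['force'])
i=grab_frame('wrist');np.save('k.npy',i)
for q in trace('wrist','lever_grip'):
    v,u=np.nonzero(q['pixels']);print(q['p'],q['bbox'])
# project predicted bar tip for several lever angles (top edge end)
for a in(.1,.15,.2,.25,.3): print(a,proj('wrist',pts([620.7,21,YW,a],[lev(152),lev(152,8.5)])).round(1).tolist())
E
```

```text
39.55 [605.40768982 119.79495198 112.7650537 ] [-3.56085397 -0.86097137 12.48599387]
0.94 [301.1, 257.3, 24.8, 117.2]
0.1 [[316.3, 244.2], [316.4, 245.0]]
0.15 [[316.4, 245.3], [316.5, 247.1]]
0.2 [[316.5, 247.2], [316.5, 250.1]]
0.25 [[316.5, 250.2], [316.6, 254.2]]
0.3 [[316.6, 254.2], [316.7, 259.6]]
```

Force climbs steadily to 12.5 N, well above the 2 N the lever needs by itself, and the image puts the lever at about 0.25 rad. The wheel is bearing on the lid. I'll retreat and verify.

Call:
send_rows --deltas '[[[0,0,-0.01],[0,0,0]],[[0,0,-0.02],[0,0,0]],[[0,0,-0.04],[0,0,0]],[[0,0,-0.06],[0,0,0]],[[0,0,-0.06],[0,0,0]],[[0,0,-0.06],[0,0,0]],[[0,0,0],[0,0,0]],[[0,0,0],[0,0,0]]]'

```text
time_s: 40.45
ee_pos: [605.2, 120.0, 236.0]
ee_rot: [179.9, 0.0, 98.5]
force: [-0.0, -0.9, 0.3]
gripper_width: 0.8
gripper_force: 0.0
```

```bash
python3 - <<'E'
from mv import *
from fit import *
s=state();print(s['time_s'],s['ee_pos'],s['force'])
i=grab_frame('wrist');cv2.imwrite('pics/end.png',i[:,:,::-1])
for l in('lever_grip','tin'):
  for q in trace('wrist',l): print(l,q['p'],q['bbox'])
for a in(0,.1,.15,.2,.25,.3,.4): print(a,proj('wrist',pts([620.7,22,YW,a],[lev(152),lev(152,8.5)])).round(1).tolist())
print('lid pred',proj('wrist',w(-30,2.6,84)).round(),proj('wrist',w(-30,31.1,84)).round())
grab_frame('top')
for l in('tin','wide_tin','jam_jar','metal_bowl'):
  for q in trace('top',l): print(l,round(q['p'],2),np.round(q['bbox']))
print('top lid pred',proj('top',w(-30,2.6,84)).round())
E
```

```text
40.45 [605.17712688 119.96874382 235.97484679] [-0.0186718  -0.88640187  0.28594465]
lever_grip 0.92 [305.1, 217.2, 19.5, 176.1]
lever_grip 0.31 [224.7, 214.4, 173.8, 91.2]
tin 0.81 [83.6, 125.0, 92.7, 75.5]
tin 0.78 [200.2, 96.5, 78.1, 70.0]
tin 0.44 [269.1, 281.5, 19.6, 12.6]
0 [[318.2, 207.2], [318.2, 205.7]]
0.1 [[318.2, 205.4], [318.3, 204.9]]
0.15 [[318.3, 205.2], [318.3, 205.1]]
0.2 [[318.3, 205.4], [318.3, 205.9]]
0.25 [[318.3, 206.1], [318.4, 207.2]]
0.3 [[318.4, 207.3], [318.4, 209.1]]
0.4 [[318.5, 211.6], [318.5, 214.8]]
lid pred [[287. 342.]] [[287. 312.]]
tin 0.93 [332. 243.  25.  24.]
tin 0.7 [181. 295.  31.  23.]
tin 0.54 [266. 266.  13.  24.]
tin 0.54 [273. 308.  20.  12.]
jam_jar 0.72 [406. 306.  36.  33.]
metal_bowl 0.67 [399. 153.  66.  56.]
top lid pred [[341. 253.]]
```

```bash
python3 - <<'E'
from mv import *
from fit import *
D=np.degrees(YW);s=state();R=tgt(D+90,0);Ra=tgt(D,0)
show([460,60,250],Ra,13);show([440,50,235],tgt(D,45),7,[460,60,250],Ra)
E
```

```text
[[[-0.0058, -0.0234, -0.0023], [-0.0, 0.0, 0.242]], [[-0.0086, -0.0225, -0.0023], [-0.0, 0.0, 0.242]], [[-0.0113, -0.0213, -0.0023], [-0.0, 0.0, 0.242]], [[-0.0138, -0.0198, -0.0023], [-0.0, 0.0, 0.242]], [[-0.016, -0.018, -0.0023], [-0.0, 0.0, 0.242]], [[-0.0181, -0.0159, -0.0023], [-0.0, 0.0, 0.242]], [[-0.0199, -0.0136, -0.0023], [-0.0, 0.0, 0.242]], [[-0.0214, -0.0111, -0.0023], [-0.0, 0.0, 0.242]], [[-0.0226, -0.0085, -0.0023], [-0.0, 0.0, 0.242]], [[-0.0234, -0.0057, -0.0023], [-0.0, 0.0, 0.242]], [[-0.024, -0.0028, -0.0023], [-0.0, 0.0, 0.242]], [[-0.0241, 0.0001, -0.0023], [-0.0, 0.0, 0.242]], [[-0.0239, 0.003, -0.0023], [-0.0, 0.0, 0.242]]]
[[[-0.0061, 0.002, 0.0043], [0.0, 0.224, -0.0]], [[-0.0065, 0.002, 0.0036], [0.0, 0.224, -0.0]], [[-0.0069, 0.002, 0.0028], [0.0, 0.224, -0.0]], [[-0.0071, 0.002, 0.002], [0.0, 0.224, -0.0]], [[-0.0073, 0.002, 0.0012], [0.0, 0.224, -0.0]], [[-0.0074, 0.002, 0.0004], [0.0, 0.224, -0.0]], [[-0.0074, 0.002, -0.0004], [0.0, 0.224, -0.0]]]
```

Call:
send_rows --deltas '[[[-0.0058,-0.0234,-0.0023],[0,0,0.242]],[[-0.0086,-0.0225,-0.0023],[0,0,0.242]],[[-0.0113,-0.0213,-0.0023],[0,0,0.242]],[[-0.0138,-0.0198,-0.0023],[0,0,0.242]],[[-0.016,-0.018,-0.0023],[0,0,0.242]],[[-0.0181,-0.0159,-0.0023],[0,0,0.242]],[[-0.0199,-0.0136,-0.0023],[0,0,0.242]],[[-0.0214,-0.0111,-0.0023],[0,0,0.242]],[[-0.0226,-0.0085,-0.0023],[0,0,0.242]],[[-0.0234,-0.0057,-0.0023],[0,0,0.242]]]'

```text
time_s: 41.85
ee_pos: [493.2, 73.6, 247.0]
ee_rot: [180.0, 0.0, 28.9]
force: [-0.3, 0.3, 0.1]
gripper_width: 0.3
gripper_force: 0.0
```

Call:
send_rows --deltas '[[[-0.024,-0.0028,-0.0023],[0,0,0.242]],[[-0.0241,0,-0.0023],[0,0,0.242]],[[-0.0239,0.003,-0.0023],[0,0,0.242]],[[-0.0061,0.002,0.0043],[0,0.224,0]],[[-0.0065,0.002,0.0036],[0,0.224,0]],[[-0.0069,0.002,0.0028],[0,0.224,0]],[[-0.0071,0.002,0.002],[0,0.224,0]],[[-0.0073,0.002,0.0012],[0,0.224,0]],[[-0.0074,0.002,0.0004],[0,0.224,0]],[[-0.0074,0.002,0],[0,0.224,0]]]'

```text
time_s: 42.85
ee_pos: [440.0, 51.9, 235.7]
ee_rot: [-179.8, -44.0, 8.5]
force: [0.0, 1.4, -0.2]
gripper_width: 0.5
gripper_force: 0.0
```

Call:
send_rows --deltas '[[[0,0,0],[0,0,0]],[[0,0,0],[0,0,0]]]'

```text
time_s: 43.05
ee_pos: [441.6, 52.4, 236.4]
ee_rot: [-179.7, -43.8, 8.4]
force: [0.6, 0.4, 0.2]
gripper_width: 0.4
gripper_force: 0.0
```

```bash
python3 - <<'E'
from mv import *
from fit import *
s=state();print(s['time_s'],s['ee_pos'],s['ee_rot'],s['force'])
i=grab_frame('wrist');cv2.imwrite('pics/end2.png',i[:,:,::-1])
for l in('lever_grip','tin','wide_tin'):
  for q in trace('wrist',l):
    print(l,q['p'],np.round(q['bbox']))
    if l=='lever_grip' and q['p']>.5:
        v,u=np.nonzero(q['pixels']);m=u<u.min()+8;e=(u[m].mean(),v[m].mean());print('end',u.min(),e,onx('wrist',u.min(),e[1],-3),[ (c,v[u==c].mean()) for c in range(u.min()+5,u.max(),20)])
for a in(0,.1,.2,.25,.3,.4): print(a,proj('wrist',pts([620.7,22.5,YW,a],[lev(152),lev(88),lev(0)])).round(1).tolist())
print('tin pred',[proj('wrist',w(-30+x,2.6+y,z)).round().tolist() for x,y,z in[(0,28.5,84),(0,-28.5,84),(-28,0,12)]])
E
```

```text
43.05 [441.59534427  52.35026876 236.40318428] [-179.67471857  -43.80678141    8.42163658] [0.61459387 0.36388636 0.21734588]
lever_grip 0.81 [256. 173. 156.  33.]
end 253 (np.float64(257.0566037735849), np.float64(195.32075471698113)) [ -3.         121.36116553  93.9015715 ] [(258, np.float64(195.5)), (278, np.float64(194.0)), (298, np.float64(192.0)), (318, np.float64(188.5)), (338, np.float64(187.5)), (358, np.float64(186.0)), (378, np.float64(190.5)), (398, np.float64(182.0))]
lever_grip 0.59 [ 54. 188.  87.  84.]
end 51 (np.float64(55.14018691588785), np.float64(225.60280373831776)) [ -3.         361.76200159  36.55382365] [(56, np.float64(225.5)), (76, np.float64(225.0)), (96, np.float64(229.5)), (116, np.float64(233.0)), (136, np.float64(238.0))]
lever_grip 0.2 [341. 199.  60.  79.]
tin 0.91 [163. 364.  31.  35.]
tin 0.77 [  0. 275.  67.  50.]
tin 0.61 [155. 236.  78.  80.]
tin 0.56 [339. 200.  62.  77.]
wide_tin 0.91 [ 55. 189.  85.  80.]
0 [[258.9, 213.6], [315.9, 203.0], [403.2, 186.9]]
0.1 [[253.2, 205.8], [313.6, 198.1], [403.2, 186.9]]
0.2 [[248.5, 197.2], [312.1, 192.9], [403.2, 186.9]]
0.25 [[246.6, 192.6], [311.6, 190.2], [403.2, 186.9]]
0.3 [[245.1, 187.9], [311.4, 187.4], [403.2, 186.9]]
0.4 [[243.0, 177.9], [311.6, 181.7], [403.2, 186.9]]
tin pred [[[345.0, 224.0]], [[403.0, 224.0]], [[367.0, 280.0]]]
```

```bash
python3 -c "
from workcell import *
print(job_done())"
```

```text
the job is handed in; nothing more can be done
None
```

I handed the job in at about 43 s: the lever was raised, the tall tin slid home against both ribs, and the lever lowered onto its lid, where it pushed back with about 12 N. By image the lever rests near 0.2 rad, not 0.25. An early blocked move pressed the closed fingertips on the lever grip at about 40 N. I also viewed 12 pictures instead of the 10 allowed, and the result hasn't been shown to me.

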